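Pin the stack, peel the top tray off it and hold it up over the inspection mat

ROBOT

A 6-joint arm with a two-finger parallel gripper is mounted at the origin on the work surface. World frame = base frame: x ahead of the robot, y to its left, z up, the work surface at z = 0. Lengths are in mm, angles in degrees, forces in N, time in s.
With the tool pointing down it reaches from about 350 to 850 mm from the base axis. Payload 8.1 kg.
Tool frame: the origin (TCP) lies at the very end of the fingers, on their centre line; the grasp point (between the pads) lies grip_depth behind it (grip_depth is the distance from the TCP to the grasp point, in mm); z points along the fingers, y is the direction in which the jaws open and shut (so a half turn about z gives the same grasp; the last joint's range is limited). The gripper opens to 85 mm and grips with 20 to 120 N. Pads are 22 mm wide; open, the fingers measure 114 mm over their backs; the gripper's body (76 mm by 85 mm) begins 54 mm behind the grasp point. The pads swing forward as they close: fully open they stand 13 mm farther back than shut.
Start: joints at [64.95, 7.471, 85.268, -0, 87.261, -4.893], TCP at [206.732, 563.265, 231.292] pointing down, gripper open.
Joint ranges: [-169.43, 169.43], [-51.17, 129.36], [1.28, 143.12], [-76.62, 256.62], [0, 156.53], [-152.29, 152.29]. Speed limits (degrees/s): [136.94, 136.94, 159.86, 180, 180, 180].

INTERFACE

Orientations are given as [roll, pitch, yaw] about the fixed x, y, z axes, in that order (R = Rz(yaw) Ry(pitch) Rx(roll)).
In Python, from bench import * gives the robot as it stands.
- The arm moves only by the tool step_arm, never from a script. Its argument "plan" is a list of rows, each an object of numbers: "grip": the finger opening in cm, from 0 to 8.54; "tx", "ty", "tz": the shift along the tool's x, y, z in cm; "ax", "ay", "az": the turn, a rotation vector about the tool's x, y, z in degrees. In form: [{"grip": .., "tx": .., "ty": .., "tz": .., "ax": .., "ay": .., "az": ..}, ...]. A call has 1 to 8 rows; each row shifts and turns the commanded pose from where the row before left it, along the tool's axes as they then stand; what a row does not reach is not made up. A row lasts 1/12 s, in which the tool goes at most 41.7 mm and 7.16 degrees, less where a joint would pass 70% of its speed; a pose out of reach is approached as far as the arm can. A call with a gripper value outside its range is refused whole. The fingers move at their own pace and stop on an object; "newtons" is the grip in N (left out, the last holds). Time passes only in rows, so rows that do not move let the fingers close. It gives the time, the measured TCP pose, the force and the opening at its end, in the units of the state.
- sense(): the state, without advancing time (a new reading comes with each control period).
- snapshot(name): name is "scene" or "top" or "wrist"; returns the picture (420x560x3 uint8, red, green, blue); there is no depth.
- camera_model(name): a dict with "intrinsics" (3x3 intrinsics, pixels), "pose" (4x4, takes a point from camera to world coordinates); the wrist camera has in their place "T_tool_cam" (4x4, takes a point from camera to tool coordinates, whose origin is the TCP and whose axes are the flange's). Camera axes: x right, y down, z forward; pixel columns grow to the right and rows downward; lengths in mm; the calibration is good to about 2 mm. A picture is of the moment at which its call begins: read the wrist's pose just before it. camera_model takes no time and is no camera call.
- hand_in(): hands the job in, once; it reports no verdict.
The state is a dict: "time": time; "joint_pos": joint angles; "qd": joint speeds; "joint_efforts": joint torques, N m; "tool_pos": TCP position; "tcp_rot": TCP orientation; "ft_force": force on the tool from outside, world axes, zero at the start; "wrist_torque": the same for the moment, N m; "finger_gap": finger opening in mm.
Only numpy, scipy, OpenCV 4.12 (cv2) and the standard library are available. Lean on these libraries where they do the work, as an engineer would, in place of code of your own. Each camera call takes 0.05 s, during which the arm holds its last target.

TASK

Stand the loose brass stop pin upright in the empty bore of the wooden board, fully down, and let go of it. Then take the blue top tray by the red grip at its corner and peel it off the tight stack, lifting that corner first while the opposite corner is still down, so that the steel trays under it stay lying on the board. Finish while holding the blue tray up in the air, still and roughly level, with its middle above the middle of the round inspection mat and at least 10 cm above it; do not set it down or let go, and leave the other things on the bench alone.

Things in the scene. Friction and masses are not known exactly. Their poses are not given: they have to be found in the camera images.
- pin_centre (a point): centre (half-way up) of the loose brass stop pin: a plain round rod, 16 mm diameter, 100 mm tall, 160 g, standing upright on the bench, foot chamfered 1.5 mm; z along the pin
- pin_foot (a point): centre of the pin's lower end, 50 mm below its centre
- bore (a point): centre of the mouth of the only bore in the wooden board, at the board's top face, 24 mm above the bench; 20 mm wide, straight down through the board to the bench (a pin fully down has its foot on the bench). x, y along the board's edges, z up. The tray stack's side lies 22 mm away towards -y, 30 mm high: close the fingers along x when setting the pin
- stack: three nested steel trays under the blue one, one loose body on the board: 120 x 120 mm, rim 30 mm above its origin (centre of underside), 0.9 kg. Four sprung rubber buttons in its inner walls grip the blue tray's pan by friction, 5 to 7 N in all, over 14 mm of travel. Turned up 10 to 15 degrees about the far corner and then raised, slowly, the blue tray comes off alone
- tray_centre (a point): middle of the blue top tray, at the underside of its flat rim (120 x 120 mm, 18 mm wide, 3 mm thick); a pan 96 x 96 mm hangs 14 mm below the rim, inside the tray below with 4 mm play all round; about 120 g. x, y along the tray's edges, z up; the red grip is at the (-x, -y) corner
- grip (a point): point to hold on the red grip: an upright plate on the tray's (-x, -y) corner, 85 mm from the tray's middle, 10 mm thick across the diagonal, 28 mm long along it; reaches 13 mm above this point and 27 mm below (to the rim). Point is 30 mm above the rim's underside. Axes as the tray's: the fingers close along (1, -1, 0)
- near_corner (a point): the tray's rim corner under the red grip, at the underside of the rim, at (-58, -58, 0) mm from the tray's middle
- far_corner (a point): the tray's opposite rim corner, at (58, 58, 0) mm from the tray's middle
- mat_centre (a point): middle of the top face of the round inspection mat, green with a white field, 140 mm diameter, 3 mm thick, fixed flat on the bench to the left or right of the board
- tray: the blue tray as a whole, with its red grip; same frame as its middle
- pin: the brass pin as a whole; origin at its foot
- pliers: bystander, leave alone: green-handled pliers lying, 160 mm long; origin under its middle
- screwdriver: bystander, leave alone: yellow screwdriver lying; origin under its middle
- tape: bystander, leave alone: white roll, 64 mm across, 19 mm high; origin under its middle
- relay_a: bystander, leave alone: black relay, 28 x 28 x 26 mm; origin under its middle
- relay_b: bystander, leave alone: blue relay, 28 x 28 x 26 mm; origin under its middle
- grille: bystander, leave alone: round black speaker grille, 90 mm across, 13 mm high; origin under its middle
- jar: bystander, leave alone: clear jar with black cap, 52 mm across, 70 mm high; origin under its middle
- board: fixed wooden board, 170 (x) x 210 (y) x 24 mm, origin at the centre of its underside; along its +x edge runs a metal fence 14 mm high

How it is judged:
By the outcome, as a careful person would: the job done as asked, in the order asked, and still so for the second after the job is handed in, while the arm keeps its last pose, push and grip.
It also fails if it takes over 58 s, if anything falls off the work surface, if the arm or the gripper's body presses on something with over 40 N, if the wrist force passes 120 N, or if a joint passes its speed limit or range.

## Working session

There is one attempt and no reset: what is moved stays moved. The work goes in short steps, Python scripts to look and compute and a tool call to move; the robot and the scene stay as the last step left them, time stands still between calls to the robot, and variables do not carry over. Pictures are saved under pics/ and viewed, and the job is handed in when it is done.

Besides the shell and the picture viewer there is one more tool, called after "Emit:" as name([rows], argument=value, ...), one row to a line, values as JSON. step_arm: Moves the arm, as the interface text tells. Its arguments: {"type":"object","properties":{"plan":{"type":"array","items":{"type":"object","properties":{"grip":{"type":"number"},"tx":{"type":"number"},"ty":{"type":"number"},"tz":{"type":"number"},"ax":{"type":"number"},"ay":{"type":"number"},"az":{"type":"number"}}}},"newtons":{"type":"number"}},"required":["plan"]}

```bash
ls; mkdir -p pics
python3 - <<'E'
from bench import *
import cv2, numpy as np
print(sense())
for n in ["scene","top","wrist"]:
    m=camera_model(n); print(n,{k:np.round(np.array(v),3).tolist() for k,v in m.items() if k in("intrinsics","pose","T_tool_cam")}, m.keys())
    im=snapshot(n); cv2.imwrite(f"pics/{n}0.png",cv2.cvtColor(im,cv2.COLOR_RGB2BGR))
E
```

```text
pics
{'time': 0.0, 'joint_pos': array([ 6.49519443e+01,  7.51547924e+00,  8.53319549e+01, -1.17450445e-03,
        8.72615305e+01, -4.89130183e+00]), 'qd': array([ 0.03701789, -0.02013215, -0.07003672, -0.15075745, -0.04181162,
        0.08676223]), 'joint_efforts': array([-7.85622688e-04, -5.69386697e+01, -5.00556886e+01, -3.50369146e-05,
        1.47166190e-02,  2.78244858e-05]), 'tool_pos': array([206.47997051, 562.74424607, 230.21492698]), 'tcp_rot': array([-1.79891332e+02, -8.12215552e-03,  1.59843296e+02]), 'ft_force': array([-0.66816517, -0.0360411 , -0.58530806]), 'wrist_torque': array([0.02253319, 0.00878171, 0.05142723]), 'finger_gap': 85.26933385747492}
scene {'intrinsics': [[395.298, 0.0, 282.627], [0.0, 395.298, 201.954], [0.0, 0.0, 1.0]], 'pose': [[0.872, 0.304, -0.385, 982.63], [0.49, -0.527, 0.694, -733.724], [0.008, -0.794, -0.608, 723.295], [0.0, 0.0, 0.0, 1.0]]} dict_keys(['intrinsics', 'pose'])
top {'intrinsics': [[443.556, 0.0, 279.091], [0.0, 443.556, 199.06], [0.0, 0.0, 1.0]], 'pose': [[0.013, -0.981, 0.193, 343.347], [-1.0, -0.014, 0.001, 7.124], [0.002, -0.193, -0.981, 1129.245], [0.0, 0.0, 0.0, 1.0]]} dict_keys(['intrinsics', 'pose'])
wrist {'intrinsics': [[341.903, 0.0, 284.433], [0.0, 341.903, 210.207], [0.0, 0.0, 1.0]], 'T_tool_cam': [[-0.001, -0.953, -0.303, 77.696], [1.0, -0.001, 0.0, -2.097], [-0.0, -0.303, 0.953, -142.384], [0.0, 0.0, 0.0, 1.0]]} dict_keys(['intrinsics', 'T_tool_cam'])
```

View pics/top0.png

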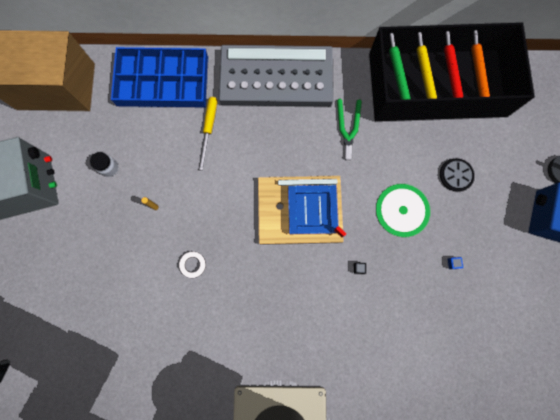

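View pics/scene0.png

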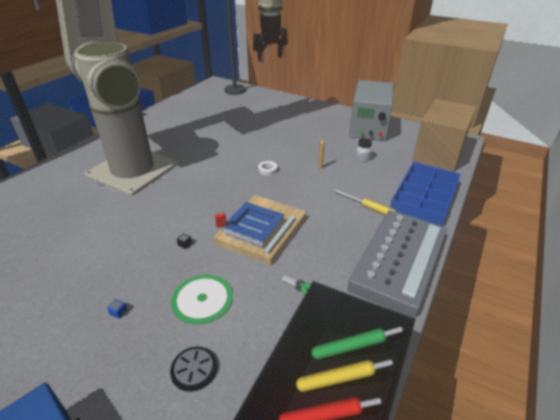

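View pics/wrist0.png

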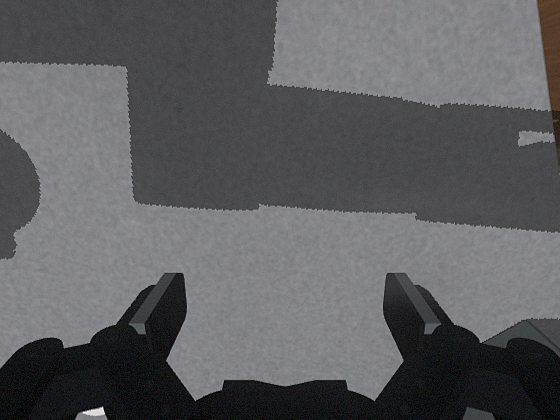

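```bash
cat > h.py <<'E'
from bench import *
import bench, cv2, numpy as np
from scipy.spatial.transform import Rotation as R
def save(n,im,crop=None,s=1):
    b=cv2.cvtColor(im,cv2.COLOR_RGB2BGR)
    if crop: x0,y0,x1,y1=crop; b=b[y0:y1,x0:x1]
    if s!=1: b=cv2.resize(b,None,fx=s,fy=s,interpolation=cv2.INTER_CUBIC)
    cv2.imwrite(f"pics/{n}.png",b)
def cam(name,st=None):
    m=camera_model(name); K=np.array(m["intrinsics"])
    if name=="wrist":
        st=st or sense(); T=np.eye(4); T[:3,:3]=R.from_euler('xyz',st["tcp_rot"],degrees=True).as_matrix(); T[:3,3]=st["tool_pos"]
        P=T@np.array(m["T_tool_cam"])
    else: P=np.array(m["pose"])
    return K,P
def ray(KP,uv):
    K,P=KP; d=P[:3,:3]@np.linalg.solve(K,[uv[0],uv[1],1.]); return P[:3,3],d/np.linalg.norm(d)
def onz(KP,uv,z):
    o,d=ray(KP,uv); return o+d*(z-o[2])/d[2]
def proj(KP,p):
    K,P=KP; c=P[:3,:3].T@(np.asarray(p,float)-P[:3,3]); q=K@c; return q[:2]/q[2]
def tri(rs):
    A=np.zeros((3,3));b=np.zeros(3)
    for o,d in rs: M=np.eye(3)-np.outer(d,d);A+=M;b+=M@o
    return np.linalg.solve(A,b)
E
python3 - <<'E'
from h import *
print([x for x in dir(bench) if not x.startswith('_')], getattr(bench,'grip_depth',None))
top=cv2.imread("pics/top0.png"); sc=cv2.imread("pics/scene0.png")
for n,b,c in (("top",top,[(120,185,175,220),(245,165,360,255)]),("scene",sc,[(300,130,345,180),(205,185,320,270)])):
    for i,(x0,y0,x1,y1) in enumerate(c):
        s=min(780/(x1-x0),580/(y1-y0)); cv2.imwrite(f"pics/{n}c{i}.png",cv2.resize(b[y0:y1,x0:x1],None,fx=int(s),fy=int(s),interpolation=cv2.INTER_CUBIC)); print(n,i,int(s))
K=cam("top")
for nm,uv,z in (("bore",(281,206),24),("mat",(403,210),3),("pintop?",(143,201),100),("pinfoot?",(157,207),0),("stackc",(313,210),54)):
    print(nm,onz(K,uv,z).round(1))
E
```

```text
['PlanningError', 'camera_model', 'grip_depth', 'hand_in', 'sense', 'snapshot'] 18.700000000000003
top 0 14
top 1 6
scene 0 11
scene 1 6
bore [542.9   2.8  24. ]
mat [ 540.6 -311.8    3. ]
pintop? [536.7 329.1 100. ]
pinfoot? [540.2 323.    0. ]
stackc [528.6 -75.9  54. ]
```

View pics/topc0.png

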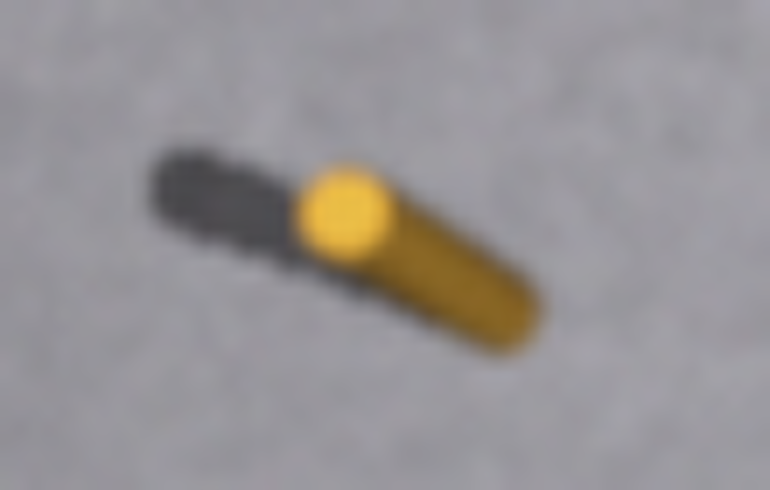

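View pics/topc1.png

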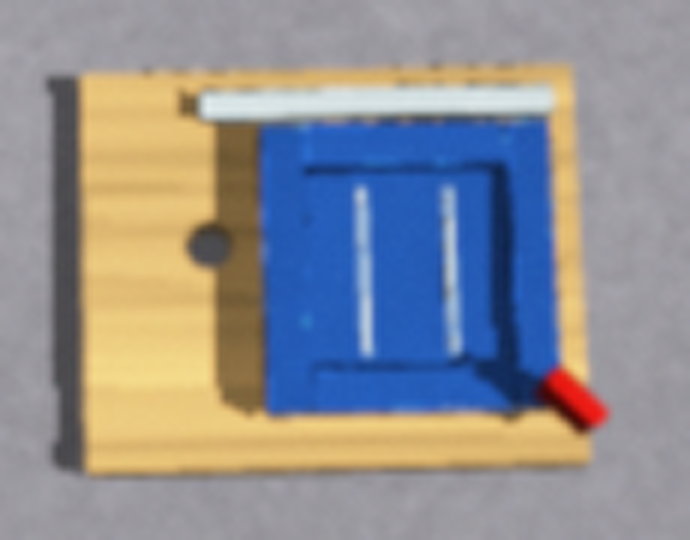

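View pics/scenec0.png

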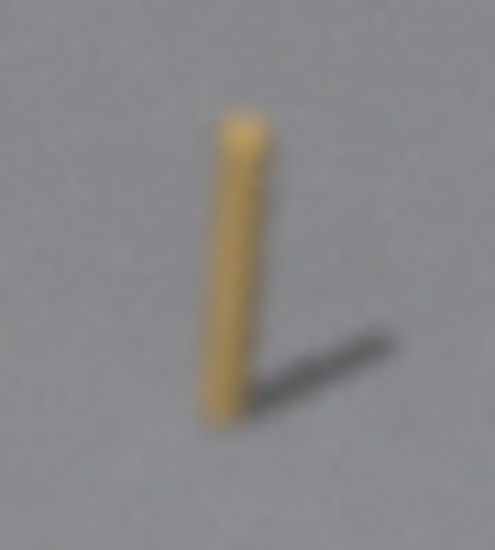

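View pics/scenec1.png

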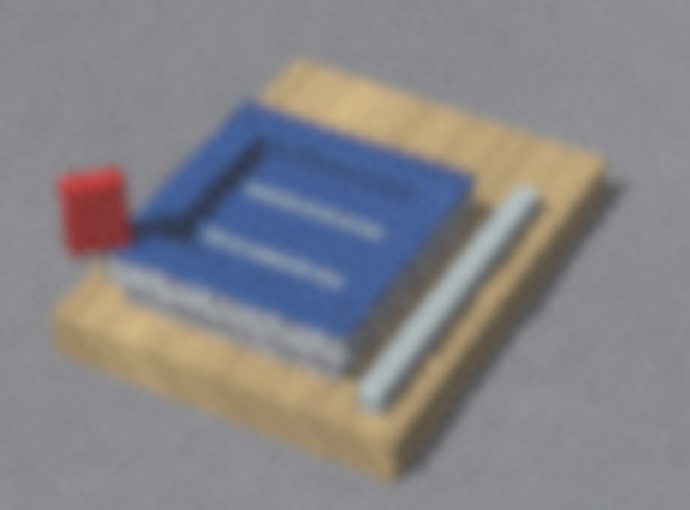

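Run:
```python
from h import *
t=cv2.imread("pics/top0.png"); s=cv2.imread("pics/scene0.png")
K=cam("top");KS=cam("scene")
def cen(m,w=None):
    ys,xs=np.nonzero(m); 
    return np.array([xs.mean(),ys.mean()]),len(xs)
def blob(im,box,f):
    x0,y0,x1,y1=box; c=im[y0:y1,x0:x1].astype(int); m=f(c[...,2],c[...,1],c[...,0])
    u,n=cen(m); return u+[x0,y0],n,m
u,n,_=blob(t,(120,185,175,220),lambda r,g,b:(r>180)&(b<120)); print("pin head",u,n,onz(K,u,100).round(1))
u,n,_=blob(t,(120,185,175,220),lambda r,g,b:(r-b>45)); print("pin all",u,n,"mid",onz(K,u,50).round(1))
u,n,_=blob(s,(300,130,345,180),lambda r,g,b:(r-b>30)); print("pin scene all",u,n); print("tri mid w/ top", onz(KS,u,50).round(1))
u,n,_=blob(t,(272,198,286,212),lambda r,g,b:(r<110)&(abs(r-b)<40)); print("bore",u,n,onz(K,u,24).round(1))
# mat
hsv=cv2.cvtColor(t,cv2.COLOR_BGR2HSV); g=cv2.inRange(hsv,(45,120,60),(80,255,255)); g[:, :370]=0; g[:,435:]=0; g[:180]=0;g[240:]=0
ct,_=cv2.findContours(g,cv2.RETR_EXTERNAL,cv2.CHAIN_APPROX_NONE); c=max(ct,key=cv2.contourArea); e=cv2.fitEllipse(c); print("mat top",e,onz(K,e[0],3).round(1))
hsv=cv2.cvtColor(s,cv2.COLOR_BGR2HSV); g=cv2.inRange(hsv,(45,80,40),(80,255,255)); g[:, :160]=0; g[:,245:]=0; g[:260]=0;g[335:]=0
ct,_=cv2.findContours(g,cv2.RETR_EXTERNAL,cv2.CHAIN_APPROX_NONE); c=max(ct,key=cv2.contourArea)
w=np.array([onz(KS,p[0],3)[:2] for p in c],np.float32); print("mat scene",cv2.minEnclosingCircle(w))
# tray rim: top of rim z = 24+30+3
b=t[180:240,280:350].astype(int); m=((b[...,0]-b[...,2])>60).astype(np.uint8)
m=cv2.morphologyEx(m,cv2.MORPH_CLOSE,np.ones((9,9),np.uint8))
ct,_=cv2.findContours(m,cv2.RETR_EXTERNAL,cv2.CHAIN_APPROX_NONE); c=max(ct,key=cv2.contourArea)+np.array([280,180])
w=np.array([onz(K,p[0],57)[:2] for p in c],np.float32); r=cv2.minAreaRect(w); print("tray top",r)
u,n,_=blob(t,(325,215,352,245),lambda r,g,b:(r>150)&(b<100)&(g<100)); print("red",u,n,onz(K,u,54+43).round(1))
# board
b=t[165:255,245:360].astype(int); m=((b[...,2]-b[...,0])>50).astype(np.uint8); m=cv2.morphologyEx(m,cv2.MORPH_CLOSE,np.ones((5,5),np.uint8))
for nm,uv in (("TL",(258.,177)),("BL",(259,243.5)),("BR",(343,242.5)),("TR",(340.5,176.5))): print(nm,onz(K,uv,24).round(1))
```

```text
pin head [144.36666667 199.63333333] 30 [540.1 326.1 100. ]
pin all [148.89622642 202.8490566 ] 106 mid [541.7 329.8  50. ]
pin scene all [320.72649573 153.62393162] 117
tri mid w/ top [536.5 329.8  50. ]
bore [279.77142857 205.57142857] 35 [544.    5.9  24. ]
mat top ((402.52587890625, 209.978759765625), (51.06892013549805, 54.24317169189453), 123.66944122314453) [ 540.6 -310.6    3. ]
mat scene ((542.2061767578125, -314.40576171875), 69.68183135986328)
tray top ((531.6032104492188, -74.58680725097656), (120.4232177734375, 118.66793823242188), 2.1526060104370117)
red [340.7 230.7] 40 [ 473.  -137.3   97. ]
TL [617.7  62.7  24. ]
BL [447.3  56.4  24. ]
BR [ 452.6 -152.9   24. ]
TR [ 621.9 -148.9   24. ]
```

Emit:
step_arm([
  {"tx": -3.6,"ty": -0.95,"tz": 0.27,"grip": 8.5},
  {"tx": -3.6,"ty": -0.95,"tz": 0.27},
  {"tx": -3.6,"ty": -0.95,"tz": 0.27},
  {"tx": -3.6,"ty": -0.95,"tz": 0.27},
  {"tx": -3.6,"ty": -0.95,"tz": 0.27},
  {"tx": -3.6,"ty": -0.95,"tz": 0.27},
  {"tx": -3.6,"ty": -0.95,"tz": 0.27},
  {"tx": -3.6,"ty": -0.95,"tz": 0.27},
])

```text
invalid input
```

Emit:
step_arm([
  {"tx": -3.6,"ty": -0.95,"tz": 0.27},
  {"tx": -3.6,"ty": -0.95,"tz": 0.27},
  {"tx": -3.43,"ty": -0.98,"tz": 0.3},
  {"az": 7},
  {"az": 7},
  {"az": 7},
  {"az": 7},
  {"az": 7},
])

```text
invalid input
```

Emit:
step_arm([
  {"az": 7},
  {"az": 7},
  {"az": 7},
  {"az": 7},
  {"az": 5.3},
  {},
  {},
])

```text
invalid input
```

Run:
```python
from h import *
s=sense(); print(s)
im=snapshot("wrist"); save("w1",im); np.save("w1.npy",im)
K=cam("wrist",s); print("expected head px",proj(K,[540.5,328.5,100]))
```

```text
{'time': 0.15, 'joint_pos': array([ 6.49513420e+01,  7.50527377e+00,  8.53154559e+01,  1.25422413e-03,
        8.72632354e+01, -4.89261949e+00]), 'qd': array([ 0.03877387, -0.12675462, -0.24177724, -0.01763089,  0.00398613,
       -0.04356524]), 'joint_efforts': array([ 7.25807331e-04, -5.70056355e+01, -5.01165712e+01, -1.35138898e-04,
        9.37274279e-03,  4.22550272e-05]), 'tool_pos': array([206.52922781, 562.87129884, 230.47944666]), 'tcp_rot': array([-1.79916448e+02, -8.40939717e-03,  1.59843895e+02]), 'ft_force': array([ 0.13731935, -0.66202785, -0.08984128]), 'wrist_torque': array([-0.01577648,  0.0130381 , -0.01363523]), 'finger_gap': 85.07946117348263}
expected head px [197.58914148 521.38703965]
```

Emit:
step_arm([
  {"grip": 8.5,"tx": -3.6,"ty": -0.95,"tz": 0.27,"ax": 0,"ay": 0,"az": 0},
  {"grip": 8.5,"tx": -3.6,"ty": -0.95,"tz": 0.27,"ax": 0,"ay": 0,"az": 0},
  {"grip": 8.5,"tx": -3.6,"ty": -0.95,"tz": 0.27,"ax": 0,"ay": 0,"az": 0},
  {"grip": 8.5,"tx": -3.6,"ty": -0.95,"tz": 0.27,"ax": 0,"ay": 0,"az": 0},
  {"grip": 8.5,"tx": -3.6,"ty": -0.95,"tz": 0.27,"ax": 0,"ay": 0,"az": 0},
  {"grip": 8.5,"tx": -3.6,"ty": -0.95,"tz": 0.27,"ax": 0,"ay": 0,"az": 0},
  {"grip": 8.5,"tx": -3.6,"ty": -0.95,"tz": 0.27,"ax": 0,"ay": 0,"az": 0},
  {"grip": 8.5,"tx": -3.6,"ty": -0.95,"tz": 0.27,"ax": 0,"ay": 0,"az": 0},
])

```text
time: 0.87
tool_pos: [452.1, 391.3, 209.5]
tcp_rot: [-180.0, -0.0, 159.8]
ft_force: [0.7, 0.7, 0.5]
finger_gap: 84.6
```

Emit:
step_arm([
  {"grip": 8.5,"tx": -3.6,"ty": -0.95,"tz": 0.27,"ax": 0,"ay": 0,"az": 0},
  {"grip": 8.5,"tx": -3.6,"ty": -0.95,"tz": 0.27,"ax": 0,"ay": 0,"az": 0},
  {"grip": 8.5,"tx": -3.4,"ty": -0.98,"tz": 0.3,"ax": 0,"ay": 0,"az": 0},
  {"grip": 8.5,"tx": 0,"ty": 0,"tz": 0,"ax": 0,"ay": 0,"az": 7},
  {"grip": 8.5,"tx": 0,"ty": 0,"tz": 0,"ax": 0,"ay": 0,"az": 7},
  {"grip": 8.5,"tx": 0,"ty": 0,"tz": 0,"ax": 0,"ay": 0,"az": 7},
  {"grip": 8.5,"tx": 0,"ty": 0,"tz": 0,"ax": 0,"ay": 0,"az": 7},
  {"grip": 8.5,"tx": 0,"ty": 0,"tz": 0,"ax": 0,"ay": 0,"az": 7},
])

```text
time: 1.53
tool_pos: [540.5, 328.8, 200.8]
tcp_rot: [-180.0, -0.0, 124.5]
ft_force: [0.3, -0.0, -0.2]
finger_gap: 84.7
```

Emit:
step_arm([
  {"grip": 8.5,"tx": 0,"ty": 0,"tz": 0,"ax": 0,"ay": 0,"az": 7},
  {"grip": 8.5,"tx": 0,"ty": 0,"tz": 0,"ax": 0,"ay": 0,"az": 7},
  {"grip": 8.5,"tx": 0,"ty": 0,"tz": 0,"ax": 0,"ay": 0,"az": 7},
  {"grip": 8.5,"tx": 0,"ty": 0,"tz": 0,"ax": 0,"ay": 0,"az": 7},
  {"grip": 8.5,"tx": 0,"ty": 0,"tz": 0,"ax": 0,"ay": 0,"az": 5},
  {"grip": 8.5,"tx": 0,"ty": 0,"tz": 0,"ax": 0,"ay": 0,"az": 0},
  {"grip": 8.5,"tx": 0,"ty": 0,"tz": 0,"ax": 0,"ay": 0,"az": 0},
])

```text
time: 2.12
tool_pos: [540.4, 329.0, 201.0]
tcp_rot: [-180.0, 0.0, 92.0]
ft_force: [0.2, -1.0, -0.1]
finger_gap: 85.1
```

Run:
```python
from h import *
s=sense(); print(s["time"],s["tool_pos"],s["tcp_rot"],s["joint_pos"])
im=snapshot("wrist"); save("w1",im); np.save("w1.npy",im)
K=cam("wrist",s); print("expected head px",proj(K,[540.5,328.5,100]),proj(K,[540.5,328.5,0]))
```

```text
2.1167 [540.38554599 329.03297964 201.03701121] [-1.79977865e+02  1.19472583e-02  9.20101316e+01] [ 2.66957673e+01  1.33461010e+01  8.18425942e+01 -1.61750716e-03
  8.48364067e+01  2.46857839e+01]
expected head px [285.79475781 208.67116682] [285.42129669 179.50851473]
```

View pics/w1.png

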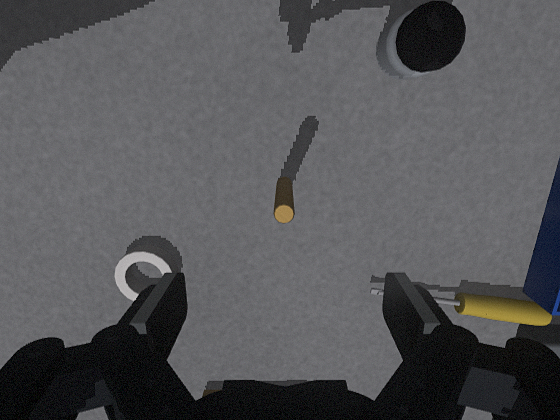

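Run:
```python
from h import *
im=np.load("w1.npy").astype(int); s=sense(); K=cam("wrist",s)
r,g,b=im[...,0],im[...,1],im[...,2]
m=((r-b>35)).astype(np.uint8); m[:160]=0;m[240:]=0;m[:,:260]=0;m[:,310:]=0
mh=m*((r>140)); ys,xs=np.nonzero(mh); u=(xs.mean(),ys.mean()); print(u,len(xs),onz(K,u,100))
ys,xs=np.nonzero(m);print(xs.mean(),ys.mean(),onz(K,(xs.mean(),ys.mean()),50), ys.min(),ys.max())
for p in ((430,37),(375,283),(148,275)): print(p,onz(K,p,0))
```

```text
(np.float64(283.5263157894737), np.float64(213.71255060728745)) 247 [538.96750714 324.50458212 100.        ]
283.4636678200692 213.38062283737025 [539.34103338 308.3549504   50.        ] 204 222
(430, 37) [666.98080066 465.02037991   0.        ]
(375, 283) [646.0292909  212.75809819   0.        ]
(148, 275) [390.39938144 213.94310957   0.        ]
```

Emit:
step_arm([
  {"grip": 8.5,"tx": -0.4,"ty": -0.12,"tz": 3.5,"ax": 0,"ay": 0,"az": 0},
  {"grip": 8.5,"tx": 0,"ty": 0,"tz": 3.5,"ax": 0,"ay": 0,"az": 0},
  {"grip": 8.5,"tx": 0,"ty": 0,"tz": 3.5,"ax": 0,"ay": 0,"az": 0},
  {"grip": 8.5,"tx": 0,"ty": 0,"tz": 3.4,"ax": 0,"ay": 0,"az": 0},
  {"grip": 5,"tx": 0,"ty": 0,"tz": 0,"ax": 0,"ay": 0,"az": 0},
  {"grip": 3,"tx": 0,"ty": 0,"tz": 0,"ax": 0,"ay": 0,"az": 0},
  {"grip": 2.2,"tx": 0,"ty": 0,"tz": 0,"ax": 0,"ay": 0,"az": 0},
  {"grip": 2.2,"tx": 0,"ty": 0,"tz": 0,"ax": 0,"ay": 0,"az": 0},
], newtons=40)

```text
time: 2.83
tool_pos: [541.6, 326.2, 65.9]
tcp_rot: [179.7, -0.1, 91.9]
ft_force: [0.3, 0.2, 0.5]
finger_gap: 38.2
```

Emit:
step_arm([
  {"grip": 1.8,"tx": 0,"ty": 0,"tz": 0,"ax": 0,"ay": 0,"az": 0},
  {"grip": 1.4,"tx": 0,"ty": 0,"tz": 0,"ax": 0,"ay": 0,"az": 0},
  {"grip": 1.0,"tx": 0,"ty": 0,"tz": 0,"ax": 0,"ay": 0,"az": 0},
  {"grip": 1.0,"tx": 0,"ty": 0,"tz": 0,"ax": 0,"ay": 0,"az": 0},
  {"grip": 1.0,"tx": 0,"ty": 0,"tz": 0,"ax": 0,"ay": 0,"az": 0},
  {"grip": 1.0,"tx": 0,"ty": 0,"tz": 0,"ax": 0,"ay": 0,"az": 0},
])

```text
time: 3.33
tool_pos: [540.7, 326.0, 65.2]
tcp_rot: [179.8, -0.1, 91.9]
ft_force: [-2.3, -0.5, 8.5]
finger_gap: 14.9
```

Run:
```python
from h import *
s=sense(); print(s["time"],s["tool_pos"],s["tcp_rot"],s["ft_force"],s["finger_gap"])
im=snapshot("wrist"); save("w2",im); np.save("w2.npy",im)
```

```text
3.3333 [540.74157766 326.00201877  65.23518557] [ 1.79813377e+02 -1.06248400e-01  9.18587155e+01] [-2.3053319  -0.49638631  8.48872438] 14.886289560669134
```

View pics/w2.png

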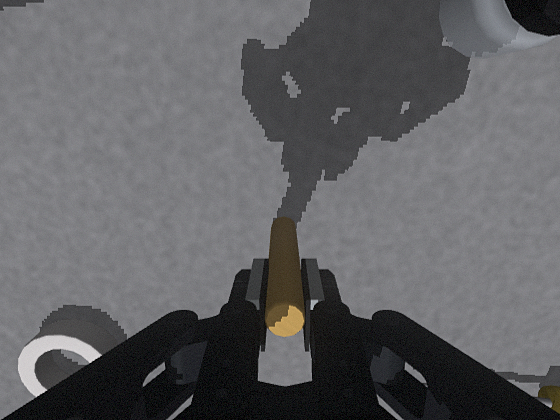

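Emit:
step_arm([
  {"grip": 1.0,"tx": 0,"ty": 0,"tz": -1.0,"ax": 0,"ay": 0,"az": 0},
  {"grip": 1.0,"tx": 0,"ty": 0,"tz": -2.5,"ax": 0,"ay": 0,"az": 0},
  {"grip": 1.0,"tx": 0,"ty": 0,"tz": -2.5,"ax": 0,"ay": 0,"az": 0},
  {"grip": 1.0,"tx": -1.5,"ty": -0.3,"tz": 0,"ax": 0,"ay": 0,"az": 0},
  {"grip": 1.0,"tx": -3.5,"ty": -0.63,"tz": 0,"ax": 0,"ay": 0,"az": 0},
  {"grip": 1.0,"tx": -3.5,"ty": -0.63,"tz": 0,"ax": 0,"ay": 0,"az": 0},
  {"grip": 1.0,"tx": -3.5,"ty": -0.63,"tz": 0,"ax": 0,"ay": 0,"az": 0},
  {"grip": 1.0,"tx": -3.5,"ty": -0.63,"tz": 0,"ax": 0,"ay": 0,"az": 0},
])

```text
time: 4.05
tool_pos: [516.0, 168.0, 123.5]
tcp_rot: [179.9, -0.0, 91.9]
ft_force: [1.1, 0.3, -1.6]
finger_gap: 15.1
```

Emit:
step_arm([
  {"grip": 1.0,"tx": -3.5,"ty": -0.63,"tz": 0,"ax": 0,"ay": 0,"az": 0},
  {"grip": 1.0,"tx": -3.5,"ty": -0.63,"tz": 0,"ax": 0,"ay": 0,"az": 0},
  {"grip": 1.0,"tx": -3.5,"ty": -0.63,"tz": 0,"ax": 0,"ay": 0,"az": 0},
  {"grip": 1.0,"tx": -3.5,"ty": -0.63,"tz": 0,"ax": 0,"ay": 0,"az": 0},
  {"grip": 1.0,"tx": -1.8,"ty": -0.3,"tz": 0,"ax": 0,"ay": 0,"az": 0},
  {"grip": 1.0,"tx": 0,"ty": 0,"tz": 0,"ax": 0,"ay": 0,"az": 0},
  {"grip": 1.0,"tx": 0,"ty": 0,"tz": 0,"ax": 0,"ay": 0,"az": 0},
  {"grip": 1.0,"tx": 0,"ty": 0,"tz": 0,"ax": 0,"ay": 0,"az": 0},
])

```text
time: 4.72
tool_pos: [493.5, 10.8, 123.1]
tcp_rot: [179.9, -0.0, 91.8]
ft_force: [0.7, 0.7, -1.1]
finger_gap: 14.7
```

Run:
```python
from h import *
s=sense(); print(s["time"],s["tool_pos"],s["tcp_rot"],s["ft_force"],s["finger_gap"])
im=snapshot("wrist"); save("w3",im); np.save("w3.npy",im); np.save("s3.npy",np.r_[s["tool_pos"],s["tcp_rot"]])
```

```text
4.7167 [493.51820529  10.79515861 123.08314472] [ 1.79933769e+02 -1.79047487e-02  9.18227452e+01] [ 0.6892609   0.7389965  -1.05118249] 14.739027526051514
```

View pics/w3.png

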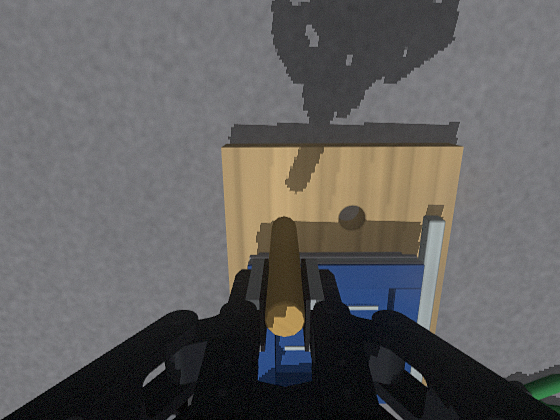

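```bash
cat > pinm.py <<'E'
from h import *
def pinmeas(im,st,zf,box):
    """box=(x0,y0,x1,y1) around visible pin lower part"""
    K=cam("wrist",st); im=im.astype(int); x0,y0,x1,y1=box
    r,g,b=im[...,0],im[...,1],im[...,2]
    m=np.zeros(r.shape,bool); m[y0:y1,x0:x1]=((r-b>18)&(r<150))[y0:y1,x0:x1]
    return K,m
E
python3 - <<'E'
from h import *
a=np.load("s3.npy"); st=dict(tool_pos=a[:3],tcp_rot=a[3:]); K=cam("wrist",st)
im=np.load("w3.npy").astype(int); r,g,b=im[...,0],im[...,1],im[...,2]
# bore
m=((abs(r-b)<30)&(r<120)).astype(np.uint8)[200:235,330:375]
n,l,s,c=cv2.connectedComponentsWithStats(m); print(s,c)
save("w3c",im.astype(np.uint8),(250,190,400,340),4)
for row in range(214,262,6): print(row, [tuple(im[row,x]) for x in range(266,306,3)][:0], "".join("%4d"%(im[row,x,0]) for x in range(266,306,2)))
E
```

```text
[[   0    0   45   35 1116]
 [   9    6   26   25  459]] [[22.15681004 16.89874552]
 [21.61873638 17.24618736]]
214 []  178 178 183 192 198 195 197 192 193 192 197 197 190 186 181 177 183 177 173 172
220 []  181 177 180 159 167  60  72  71  72  76  68  73  65  87 179 171 175 169 173 166
226 []  100  98 101  61  69  73  69  74  64  74  78  74  72  74  65 105 100 101  98 100
232 []  101  94 103  66  68  73  71  66  73  77  77  72  76  70  67  71 102 101  97 100
238 []   99 101  95  65  70  72  70  74  74  70  73  72  67  68  69  64 105  99  96  94
244 []   98  94  78  69  65  69  66  63  67  75  75  70  70  69  69  62  89  97  95  96
250 []  101 101  61  67  68  62  68  65  69  66  72  70  69  64  64  63  58 101  98  96
256 []   69  68  64  68  63  71  66  69  64  71  64  66  67  65  63  66  61  68  68  70
```

View pics/w3c.png

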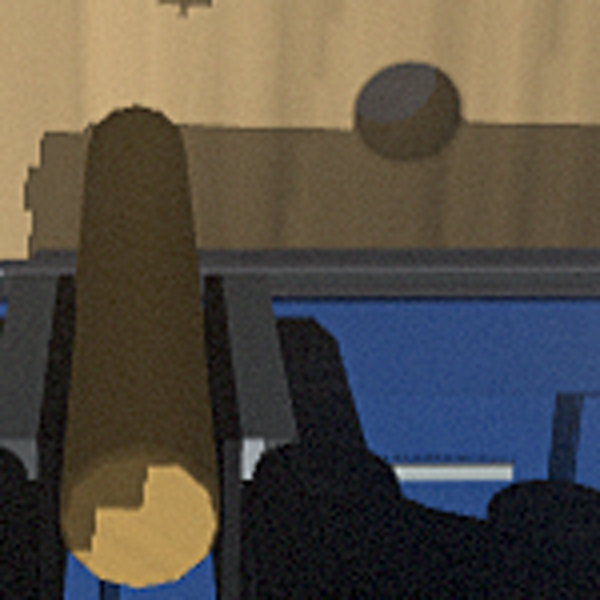

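Run:
```python
from h import *
a=np.load("s3.npy"); st=dict(tool_pos=a[:3],tcp_rot=a[3:]); K=cam("wrist",st)
bore=onz(K,(351.6,217.7),24); print("bore",bore)
print("bore w from px", 26*0)
zf=123.1-65.2
print("head",onz(K,(284.4,318.7),zf+100))
f1=onz(K,(283.9,215.9),zf); f2=onz(K,(283.9,215.9),zf+1.5); print("foot",f1-[0,6.5,0],f2-[0,8,0])
print("expected foot px if at TCP xy",proj(K,[a[0],a[1],zf]),proj(K,[a[0],a[1],zf+100]))
# board edges & stack edge
for p in ((222,147),(461,147)): print(onz(K,p,24))
# stack +y rim edge in image ~ row 253 (crop 250..); blue rim edge
for p in ((305,252),(420,256)): print(onz(K,p,54),onz(K,p,57))
# check of other cams: project bore estimate in top
print(proj(cam("top"),bore))
```

```text
bore [543.09028091   5.37802762  24.        ]
bore w from px 0
head [492.54463334  10.41578914 157.9       ]
foot [492.17868862  10.12627257  57.9       ] [492.16306329   9.12993097  59.4       ]
expected foot px if at TCP xy [285.69606213 224.51901551] [287.08473336 317.88258201]
[447.67175014  54.74626592  24.        ]
[614.97537928  59.93894254  24.        ]
[507.25179061  -9.9469041   54.        ] [507.00730769  -8.58122796  57.        ]
[585.37478023 -10.52608031  54.        ] [584.02214049  -9.1521887   57.        ]
[279.96911638 205.9226698 ]
```

Emit:
step_arm([
  {"grip": 1.0,"tx": -0.2,"ty": 1.7,"tz": 0,"ax": 0,"ay": 0,"az": 0},
  {"grip": 1.0,"tx": -0.2,"ty": 1.7,"tz": 0,"ax": 0,"ay": 0,"az": 0},
  {"grip": 1.0,"tx": -0.2,"ty": 1.68,"tz": 0,"ax": 0,"ay": 0,"az": 0},
  {"grip": 1.0,"tx": 0,"ty": 0,"tz": 1.2,"ax": 0,"ay": 0,"az": 0},
  {"grip": 1.0,"tx": 0,"ty": 0,"tz": 1.2,"ax": 0,"ay": 0,"az": 0},
  {"grip": 1.0,"tx": 0,"ty": 0,"tz": 0,"ax": 0,"ay": 0,"az": 0},
  {"grip": 1.0,"tx": 0,"ty": 0,"tz": 0,"ax": 0,"ay": 0,"az": 0},
  {"grip": 1.0,"tx": 0,"ty": 0,"tz": 0,"ax": 0,"ay": 0,"az": 0},
])

```text
time: 5.43
tool_pos: [543.1, 6.5, 97.8]
tcp_rot: [-179.9, -0.0, 91.9]
ft_force: [0.4, -0.2, -1.6]
finger_gap: 14.9
```

Run:
```python
from h import *
s=sense(); print(s["time"],s["tool_pos"],s["tcp_rot"],s["ft_force"],s["finger_gap"])
im=snapshot("wrist"); save("w4",im,(210,150,360,300),4); 
im=snapshot("scene"); save("sc4",im,(200,100,320,270),4)
```

```text
5.4333 [543.09261388   6.50414607  97.77097471] [-1.79916310e+02 -9.79654614e-03  9.18774943e+01] [ 0.42896985 -0.20019662 -1.55619417] 14.869177874831113
```

View pics/w4.png

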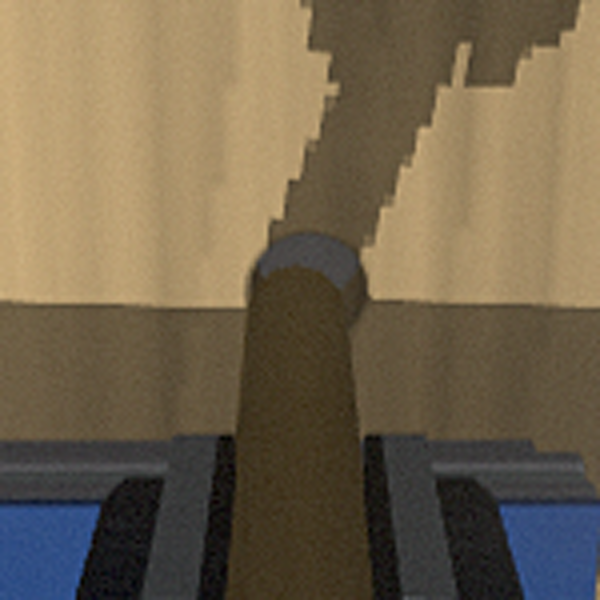

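View pics/sc4.png

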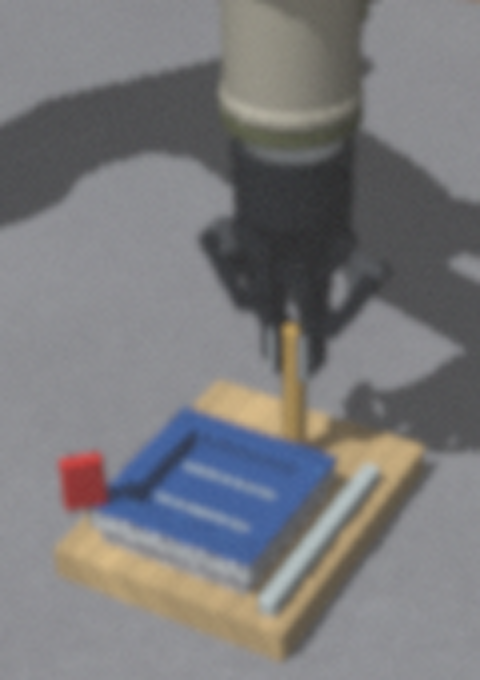

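Run:
```python
from h import *
st=sense(); K=cam("wrist",st); z=st["tool_pos"][2]-65.2
print(st["tool_pos"])
print("bore L/R",onz(K,(210+248/4-.4,150+285/4),24),onz(K,(210+368/4-.4,150+285/4),24),"front",onz(K,(287,207.6),24)-[0,10,0])
print("foot L/R",onz(K,(210+252/4-.4,150+290/4),z),onz(K,(210+345/4-.4,150+290/4),z),"front",onz(K,(284.2,215.9),z+1.5)-[0,8,0],onz(K,(284.2,215.9),z)-[0,6.5,0])
```

```text
[543.99554112   6.21387417  98.75338726]
bore L/R [534.55032512   4.7427181   24.        ] [554.74012204   5.37838607  24.        ] front [544.5861396    4.68429015  24.        ]
foot L/R [535.47532425   7.2995481   33.55338726] [550.45136942   7.77100493  33.55338726] front [542.78884111   4.52368397  35.05338726] [542.80522095   5.51942211  33.55338726]
```

Emit:
step_arm([
  {"grip": 1.0,"tx": -0.03,"ty": 0.16,"tz": 0,"ax": 0,"ay": 0,"az": 0},
  {"grip": 1.0,"tx": 0,"ty": 0,"tz": 0,"ax": 0,"ay": 0,"az": 0},
  {"grip": 1.0,"tx": 0,"ty": 0,"tz": 0.5,"ax": 0,"ay": 0,"az": 0},
  {"grip": 1.0,"tx": 0,"ty": 0,"tz": 0.5,"ax": 0,"ay": 0,"az": 0},
  {"grip": 1.0,"tx": 0,"ty": 0,"tz": 0.4,"ax": 0,"ay": 0,"az": 0},
  {"grip": 1.0,"tx": 0,"ty": 0,"tz": 0,"ax": 0,"ay": 0,"az": 0},
  {"grip": 1.0,"tx": 0,"ty": 0,"tz": 0,"ax": 0,"ay": 0,"az": 0},
])

```text
time: 6.12
tool_pos: [545.1, 5.8, 83.5]
tcp_rot: [-179.9, -0.0, 91.8]
ft_force: [0.7, 0.1, -1.4]
finger_gap: 15.1
```

Run:
```python
from h import *
s=sense(); print(s["time"],s["tool_pos"],s["tcp_rot"],s["ft_force"],s["finger_gap"])
im=snapshot("wrist"); save("w5",im,(210,150,360,300),4)
```

```text
6.1167 [545.11672295   5.82282629  83.5198873 ] [-1.79919660e+02 -8.36414405e-03  9.18377972e+01] [ 0.71039326  0.11392052 -1.37847083] 15.066263969629347
```

View pics/w5.png

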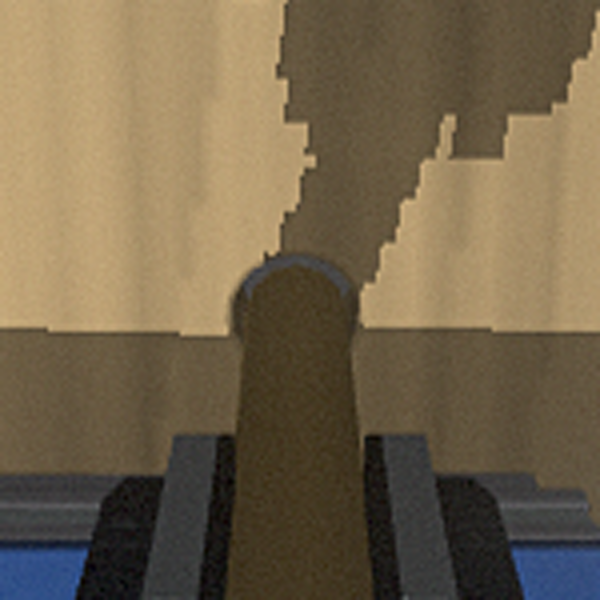

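Emit:
step_arm([
  {"grip": 1.0,"tx": 0,"ty": 0,"tz": 0.5,"ax": 0,"ay": 0,"az": 0},
  {"grip": 1.0,"tx": 0,"ty": 0,"tz": 0.5,"ax": 0,"ay": 0,"az": 0},
  {"grip": 1.0,"tx": 0,"ty": 0,"tz": 0.4,"ax": 0,"ay": 0,"az": 0},
  {"grip": 1.0,"tx": 0,"ty": 0,"tz": 0.2,"ax": 0,"ay": 0,"az": 0},
  {"grip": 1.0,"tx": 0,"ty": 0,"tz": 0.1,"ax": 0,"ay": 0,"az": 0},
  {"grip": 1.0,"tx": 0,"ty": 0,"tz": 0,"ax": 0,"ay": 0,"az": 0},
])

```text
time: 6.67
tool_pos: [545.4, 5.9, 66.8]
tcp_rot: [-180.0, -0.0, 91.8]
ft_force: [-1.2, 0.8, -1.7]
finger_gap: 14.6
```

Emit:
step_arm([
  {"grip": 1.0,"tx": 0,"ty": 0,"tz": 0.1,"ax": 0,"ay": 0,"az": 0},
  {"grip": 1.0,"tx": 0,"ty": 0,"tz": 0.1,"ax": 0,"ay": 0,"az": 0},
  {"grip": 1.0,"tx": 0,"ty": 0,"tz": 0.1,"ax": 0,"ay": 0,"az": 0},
  {"grip": 1.0,"tx": 0,"ty": 0,"tz": 0,"ax": 0,"ay": 0,"az": 0},
  {"grip": 1.0,"tx": 0,"ty": 0,"tz": 0,"ax": 0,"ay": 0,"az": 0},
])

```text
time: 7.08
tool_pos: [546.2, 5.8, 65.2]
tcp_rot: [179.9, 0.0, 91.8]
ft_force: [-2.3, 0.2, 4.9]
finger_gap: 14.9
```

Emit:
step_arm([
  {"grip": 2.0,"tx": 0,"ty": 0,"tz": 0,"ax": 0,"ay": 0,"az": 0},
  {"grip": 2.5,"tx": 0,"ty": 0,"tz": 0,"ax": 0,"ay": 0,"az": 0},
  {"grip": 4.0,"tx": 0,"ty": 0,"tz": 0,"ax": 0,"ay": 0,"az": 0},
  {"grip": 5.0,"tx": 0,"ty": 0,"tz": 0,"ax": 0,"ay": 0,"az": 0},
  {"grip": 5.0,"tx": 0,"ty": 0,"tz": 0,"ax": 0,"ay": 0,"az": 0},
  {"grip": 5.0,"tx": 0,"ty": 0,"tz": -3.0,"ax": 0,"ay": 0,"az": 0},
  {"grip": 5.0,"tx": 0,"ty": 0,"tz": -3.5,"ax": 0,"ay": 0,"az": 0},
  {"grip": 5.0,"tx": 0,"ty": 0,"tz": -3.5,"ax": 0,"ay": 0,"az": 0},
])

```text
time: 7.75
tool_pos: [544.5, 5.9, 164.3]
tcp_rot: [-179.8, -0.0, 91.8]
ft_force: [1.5, -1.1, 0.9]
finger_gap: 49.7
```

Run:
```python
from h import *
s=sense(); print(s["time"],s["tool_pos"],s["tcp_rot"],s["ft_force"],s["finger_gap"])
im=snapshot("wrist"); save("w6",im); np.save("w6.npy",im)
```

```text
7.75 [544.51717378   5.92204342 164.26422274] [-1.79831851e+02 -1.82385143e-02  9.18444556e+01] [ 1.46417706 -1.06589963  0.91838072] 49.65835046661443
```

View pics/w6.png

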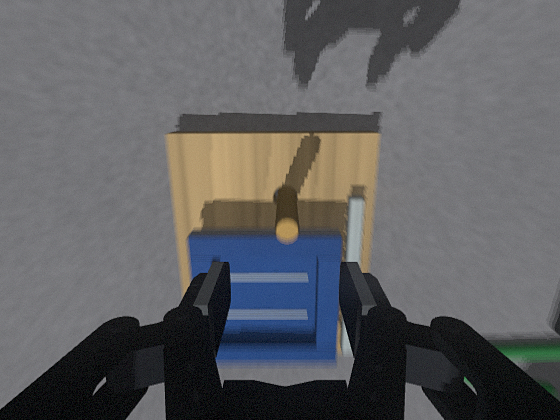

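Emit:
step_arm([
  {"grip": 5.0,"tx": -2.8,"ty": -1.51,"tz": -0.7,"ax": 0,"ay": 0,"az": 0},
  {"grip": 5.0,"tx": -2.8,"ty": -1.51,"tz": -0.7,"ax": 0,"ay": 0,"az": 0},
  {"grip": 5.0,"tx": -2.8,"ty": -1.51,"tz": -0.7,"ax": 0,"ay": 0,"az": 0},
  {"grip": 5.0,"tx": -2.8,"ty": -1.51,"tz": -0.7,"ax": 0,"ay": 0,"az": 0},
  {"grip": 5.0,"tx": -2.8,"ty": -1.51,"tz": -0.6,"ax": 0,"ay": 0,"az": 0},
  {"grip": 5.0,"tx": 0,"ty": 0,"tz": 0,"ax": 0,"ay": 0,"az": 7},
  {"grip": 5.0,"tx": 0,"ty": 0,"tz": 0,"ax": 0,"ay": 0,"az": 7},
  {"grip": 5.0,"tx": 0,"ty": 0,"tz": 0,"ax": 0,"ay": 0,"az": 7},
])

```text
time: 8.47
tool_pos: [474.6, -137.4, 198.4]
tcp_rot: [180.0, -0.0, 70.4]
ft_force: [-0.3, 0.2, -0.5]
finger_gap: 50.3
```

Emit:
step_arm([
  {"grip": 5.0,"tx": 0,"ty": 0,"tz": 0,"ax": 0,"ay": 0,"az": 7},
  {"grip": 5.0,"tx": 0,"ty": 0,"tz": 0,"ax": 0,"ay": 0,"az": 7},
  {"grip": 5.0,"tx": 0,"ty": 0,"tz": 0,"ax": 0,"ay": 0,"az": 7},
  {"grip": 5.0,"tx": 0,"ty": 0,"tz": 0,"ax": 0,"ay": 0,"az": 3},
  {"grip": 5.0,"tx": 0,"ty": 0,"tz": 0,"ax": 0,"ay": 0,"az": 0},
  {"grip": 5.0,"tx": 0,"ty": 0,"tz": 0,"ax": 0,"ay": 0,"az": 0},
])

```text
time: 8.97
tool_pos: [474.7, -136.5, 198.1]
tcp_rot: [-180.0, 0.0, 47.0]
ft_force: [0.1, 0.8, -0.3]
finger_gap: 50.2
```

Run:
```python
from h import *
s=sense(); print(s["time"],s["tool_pos"],s["tcp_rot"],s["joint_pos"],s["ft_force"],s["finger_gap"])
im=snapshot("wrist"); save("w7",im); np.save("w7.npy",im);np.save("s7.npy",np.r_[s["tool_pos"],s["tcp_rot"]])
```

```text
8.9667 [ 474.72932942 -136.53679099  198.14155721] [-1.79998997e+02  7.40932852e-04  4.69682332e+01] [-2.19948527e+01 -8.14504332e+00  1.04295358e+02 -3.33255979e-04
  8.38508882e+01  2.10369499e+01] [ 0.11842829  0.83589332 -0.28280553] 50.2461792428803
```

View pics/w7.png

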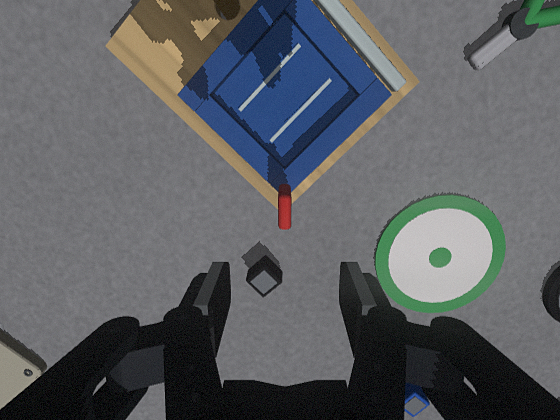

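Run:
```python
from h import *
a=np.load("s7.npy"); st=dict(tool_pos=a[:3],tcp_rot=a[3:]); K=cam("wrist",st); im=np.load("w7.npy")
save("w7c",im,(245,160,325,240),7)
i=im.astype(int); m=((i[...,0]-i[...,1]>60)&(i[...,0]-i[...,2]>60)).astype(np.uint8)
c=max(cv2.findContours(m,cv2.RETR_EXTERNAL,cv2.CHAIN_APPROX_NONE)[0],key=cv2.contourArea); print(cv2.boundingRect(c),cv2.minAreaRect(c))
print("expected top centre, ends", proj(K,[474,-136.6,97]))
# mat
hsv=cv2.cvtColor(im,cv2.COLOR_RGB2HSV); g=cv2.inRange(hsv,(45,80,40),(85,255,255)); g[:170]=0;g[330:]=0;g[:,:360]=0
c=max(cv2.findContours(g,cv2.RETR_EXTERNAL,cv2.CHAIN_APPROX_NONE)[0],key=cv2.contourArea); w=np.array([onz(K,p[0],3)[:2] for p in c],np.float32); print("mat",cv2.minEnclosingCircle(w))
d=(g>0); print(onz(K,(440,257.5),3))
```

```text
(279, 196, 12, 34) ((284.5, 212.5), (33.0, 11.0), 90.0)
expected top centre, ends [282.85707388 208.61927522]
mat ((540.2080078125, -312.9993896484375), 70.222412109375)
[ 540.06704541 -314.5190788     3.        ]
```

View pics/w7c.png

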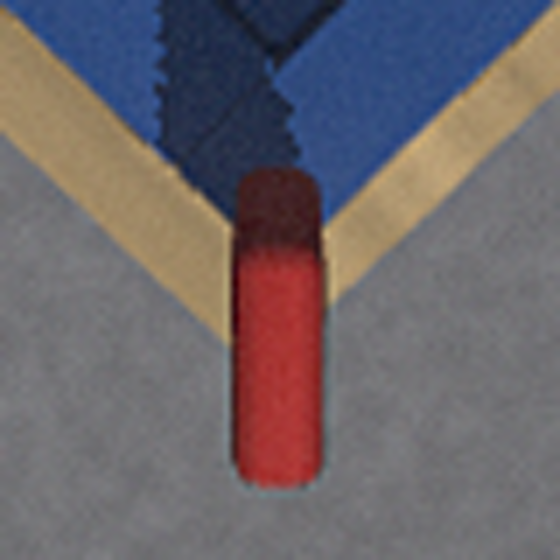

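Run:
```python
from h import *
a=np.load("s7.npy"); st=dict(tool_pos=a[:3],tcp_rot=a[3:]); K=cam("wrist",st)
p=onz(K,(284.4,212.1),97); print(p, onz(K,(284.4,160+248/7),97)-onz(K,(284.4,160+487/7),97), "tool delta", R.from_euler('xyz',a[3:],degrees=True).as_matrix().T@(p-a[:3]))
# tray corners in image for tray centre: slots
for n,uv in (("L",(181,100)),("R",(392,93))): print(n,onz(K,uv,57))
```

```text
[ 472.97689298 -139.3806814    97.        ] [18.36375437 19.64651106  0.        ] tool delta [ -3.27337537   0.66146478 101.14158798]
L [468.02407325 -25.18074712  57.        ]
R [ 592.89963686 -134.73959318   57.        ]
```

Emit:
step_arm([
  {"grip": 5.0,"tx": -0.28,"ty": 0.18,"tz": 2.0,"ax": 0,"ay": 0,"az": 0},
  {"grip": 5.0,"tx": 0,"ty": 0,"tz": 3.0,"ax": 0,"ay": 0,"az": 0},
  {"grip": 5.0,"tx": 0,"ty": 0,"tz": 3.0,"ax": 0,"ay": 0,"az": 0},
  {"grip": 5.0,"tx": 0,"ty": 0,"tz": 3.0,"ax": 0,"ay": 0,"az": 0},
  {"grip": 5.0,"tx": 0,"ty": 0,"tz": 1.5,"ax": 0,"ay": 0,"az": 0},
  {"grip": 5.0,"tx": 0,"ty": 0,"tz": 0.5,"ax": 0,"ay": 0,"az": 0},
  {"grip": 5.0,"tx": 0,"ty": 0,"tz": 0,"ax": 0,"ay": 0,"az": 0},
  {"grip": 5.0,"tx": 0,"ty": 0,"tz": 0,"ax": 0,"ay": 0,"az": 0},
])

```text
time: 9.68
tool_pos: [474.7, -140.1, 69.2]
tcp_rot: [179.9, -0.0, 46.9]
ft_force: [0.2, 0.5, -0.5]
finger_gap: 49.8
```

Run:
```python
from h import *
s=sense(); print(s["time"],s["tool_pos"],s["tcp_rot"],s["ft_force"],s["finger_gap"])
im=snapshot("wrist"); save("w8",im)
im=snapshot("scene"); save("sc8",im,(180,130,330,280),4)
```

```text
9.6833 [ 474.71086991 -140.05899096   69.19518832] [ 1.79949556e+02 -1.78684431e-02  4.68882560e+01] [ 0.21386215  0.51559208 -0.50893931] 49.847196198412185
```

View pics/w8.png

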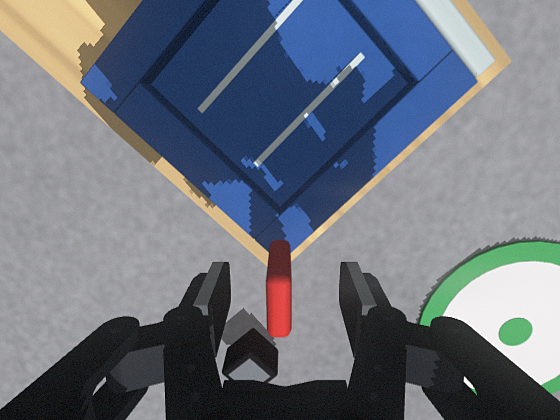

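View pics/sc8.png

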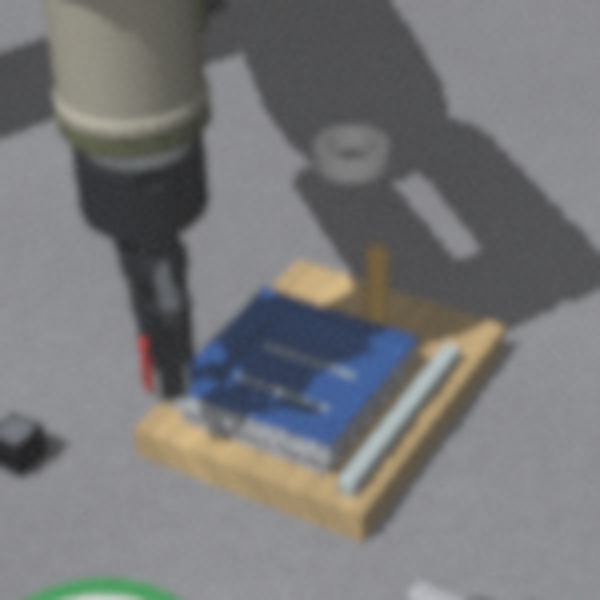

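Run:
```python
from h import *
st=sense(); K=cam("wrist",st); p=onz(K,(279.5,307.3),97); print(R.from_euler('xyz',st["tcp_rot"],degrees=True).as_matrix().T@(p-st["tool_pos"]),p)
```

```text
[ -0.87215317  -1.26538772 -26.80101019] [ 473.94102271 -140.10420296   97.        ]
```

Run:
```python
from h import *
m=camera_model("wrist"); KT=(np.array(m["intrinsics"]),np.array(m["T_tool_cam"])); print(KT[1].round(4))
for z in (-28,-35,-92,30,100): print(z,proj(KT,[0,0,z]))
print(onz(KT,(279.5,307.3),-28), onz(KT,(284.4,318.7),-35),onz(KT,(284.4,212.1),101))
print(sense()["tool_pos"],sense()["tcp_rot"])
```

```text
[[-6.000000e-04 -9.531000e-01 -3.027000e-01  7.554570e+01]
 [ 1.000000e+00 -6.000000e-04  1.000000e-04  6.730000e-01]
 [-3.000000e-04 -3.027000e-01  9.531000e-01 -1.423877e+02]
 [ 0.000000e+00  0.000000e+00  0.000000e+00  1.000000e+00]]
-28 [282.72723376 307.11923642]
-35 [282.64126541 318.067681  ]
-92 [281.33887538 483.93273884]
30 [283.20377127 246.43010375]
100 [283.50253928 208.38069301]
[ -0.07946526  -1.24528028 -28.        ] [ -0.27069227   0.64393592 -35.        ] [ -3.22691741   0.66459139 101.        ]
[ 475.5373663  -140.36415806   70.20372946] [ 1.79834578e+02 -6.29613089e-02  4.68714436e+01]
```

Emit:
step_arm([
  {"grip": 5.0,"tx": 0,"ty": -0.2,"tz": 0.4,"ax": 0,"ay": 0,"az": 0},
  {"grip": 4.0,"tx": 0,"ty": 0,"tz": 0,"ax": 0,"ay": 0,"az": 0},
  {"grip": 3.0,"tx": 0,"ty": 0,"tz": 0,"ax": 0,"ay": 0,"az": 0},
  {"grip": 2.2,"tx": 0,"ty": 0,"tz": 0,"ax": 0,"ay": 0,"az": 0},
  {"grip": 1.8,"tx": 0,"ty": 0,"tz": 0,"ax": 0,"ay": 0,"az": 0},
  {"grip": 1.6,"tx": 0,"ty": 0,"tz": 0,"ax": 0,"ay": 0,"az": 0},
  {"grip": 1.5,"tx": 0,"ty": 0,"tz": 0,"ax": 0,"ay": 0,"az": 0},
  {"grip": 1.5,"tx": 0,"ty": 0,"tz": 0,"ax": 0,"ay": 0,"az": 0},
], newtons=30)

```text
time: 10.45
tool_pos: [472.7, -138.5, 64.3]
tcp_rot: [180.0, -0.0, 46.8]
ft_force: [-0.4, -0.7, 0.1]
finger_gap: 14.7
```

Run:
```python
from h import *
s=sense(); print(s["time"],s["tool_pos"],s["tcp_rot"],s["ft_force"],s["finger_gap"])
im=snapshot("wrist"); save("w9",im,(200,200,360,360),4)
```

```text
10.45 [ 472.70897021 -138.47014995   64.3161395 ] [ 1.79996965e+02 -5.17699940e-04  4.68427985e+01] [-0.35772931 -0.73227421  0.08913327] 14.68685176066764
```

View pics/w9.png

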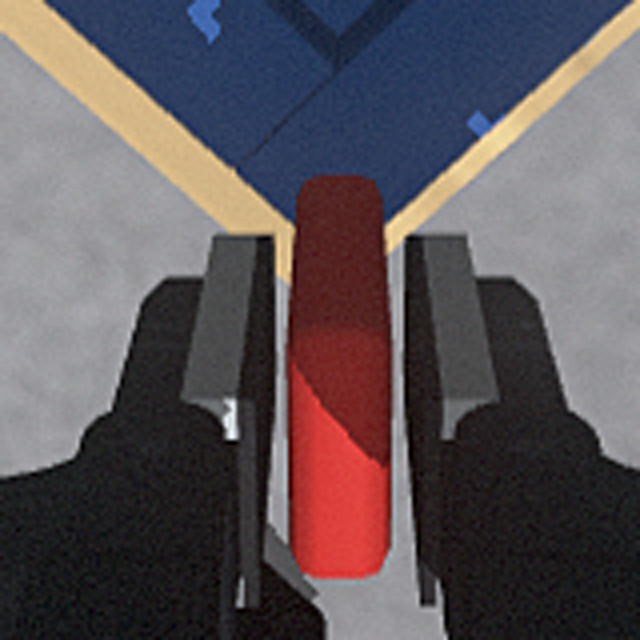

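Emit:
step_arm([
  {"grip": 1.2,"tx": 0,"ty": 0,"tz": 0,"ax": 0,"ay": 0,"az": 0},
  {"grip": 1.0,"tx": 0,"ty": 0,"tz": 0,"ax": 0,"ay": 0,"az": 0},
  {"grip": 0.8,"tx": 0,"ty": 0,"tz": 0,"ax": 0,"ay": 0,"az": 0},
  {"grip": 0.5,"tx": 0,"ty": 0,"tz": 0,"ax": 0,"ay": 0,"az": 0},
  {"grip": 0.5,"tx": 0,"ty": 0,"tz": 0,"ax": 0,"ay": 0,"az": 0},
], newtons=30)

```text
time: 10.92
tool_pos: [472.7, -138.5, 64.4]
tcp_rot: [180.0, 0.0, 46.8]
ft_force: [-0.1, -0.5, 1.0]
finger_gap: 9.7
```

Emit:
step_arm([
  {"grip": 0.3,"tx": 0,"ty": 0,"tz": 0,"ax": 0,"ay": 0,"az": 0},
  {"grip": 0.3,"tx": 0,"ty": 0,"tz": 0,"ax": 0,"ay": 0,"az": 0},
  {"grip": 0.3,"tx": 0,"ty": 0,"tz": 0,"ax": 0,"ay": 0,"az": 0},
  {"grip": 0.3,"tx": 0,"ty": 0,"tz": 0,"ax": 0,"ay": 0,"az": 0},
], newtons=110)

```text
time: 11.25
tool_pos: [472.7, -138.5, 64.5]
tcp_rot: [180.0, 0.0, 46.8]
ft_force: [-2.6, 0.5, 4.8]
finger_gap: 8.7
```

Run:
```python
from h import *
s=sense(); print(s["time"],s["tool_pos"],s["tcp_rot"],s["ft_force"],s["wrist_torque"],s["finger_gap"])
im=snapshot("wrist"); save("w10",im)
```

```text
11.25 [ 472.69359153 -138.51843752   64.48646588] [1.79993524e+02 4.68810440e-03 4.68463010e+01] [-2.58803175  0.45724551  4.7975396 ] [-0.02737361  0.33034338  0.18233042] 8.657434922349609
```

View pics/w10.png

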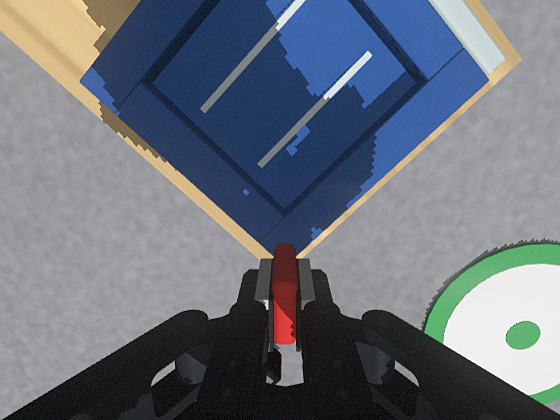

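Emit:
step_arm([
  {"grip": 0.3,"tx": 0.01,"ty": 0,"tz": -0.146,"ax": 0,"ay": -0.5,"az": 0},
  {"grip": 0.3,"tx": 0.01,"ty": 0,"tz": -0.146,"ax": 0,"ay": -0.5,"az": 0},
  {"grip": 0.3,"tx": 0.01,"ty": 0,"tz": -0.146,"ax": 0,"ay": -0.5,"az": 0},
  {"grip": 0.3,"tx": 0.01,"ty": 0,"tz": -0.146,"ax": 0,"ay": -0.5,"az": 0},
  {"grip": 0.3,"tx": 0.01,"ty": 0,"tz": -0.146,"ax": 0,"ay": -0.5,"az": 0},
  {"grip": 0.3,"tx": 0.01,"ty": 0,"tz": -0.146,"ax": 0,"ay": -0.5,"az": 0},
  {"grip": 0.3,"tx": 0.01,"ty": 0,"tz": -0.146,"ax": 0,"ay": -0.5,"az": 0},
  {"grip": 0.3,"tx": 0.01,"ty": 0,"tz": -0.146,"ax": 0,"ay": -0.5,"az": 0},
])

```text
time: 11.97
tool_pos: [473.4, -137.5, 76.0]
tcp_rot: [-180.0, 4.1, 46.9]
ft_force: [-2.4, -0.5, -1.0]
finger_gap: 8.8
```

Run:
```python
from h import *
s=sense(); print(s["time"],s["tool_pos"],s["tcp_rot"],s["ft_force"],s["wrist_torque"],s["finger_gap"])
im=snapshot("scene"); save("sc11",im,(190,160,310,280),5)
im=snapshot("wrist"); save("w11",im)
```

```text
11.9667 [ 473.35494838 -137.53508817   76.01953047] [-179.98454066    4.06473181   46.85575049] [-2.39871497 -0.4918028  -0.99429059] [-0.0068731   0.15306883  0.03933791] 8.754987732779897
```

View pics/sc11.png

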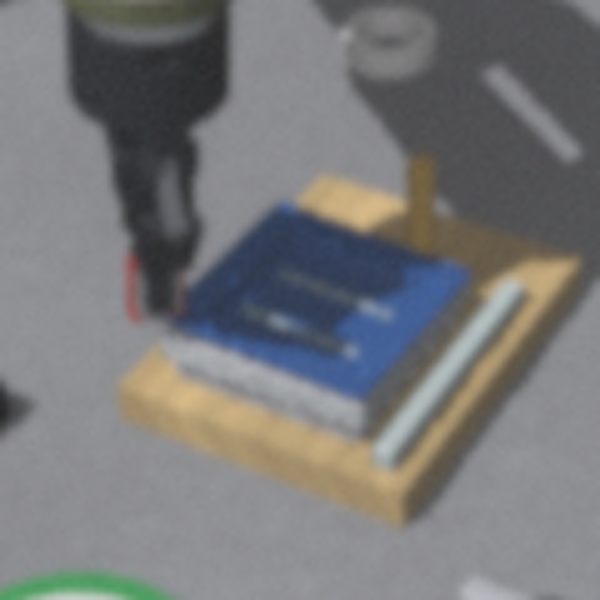

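View pics/w11.png

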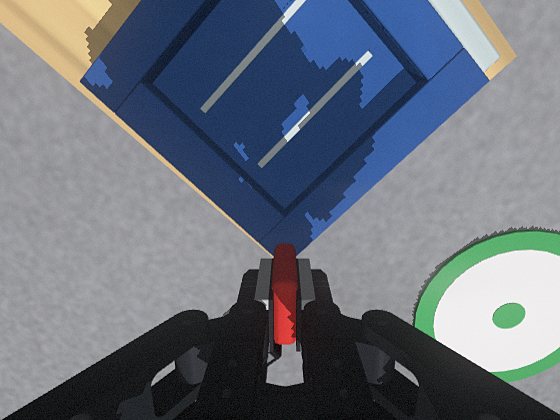

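Emit:
step_arm([
  {"grip": 0.3,"tx": 0.01,"ty": 0,"tz": -0.146,"ax": 0,"ay": -0.5,"az": 0},
  {"grip": 0.3,"tx": 0.01,"ty": 0,"tz": -0.146,"ax": 0,"ay": -0.5,"az": 0},
  {"grip": 0.3,"tx": 0.01,"ty": 0,"tz": -0.146,"ax": 0,"ay": -0.5,"az": 0},
  {"grip": 0.3,"tx": 0.01,"ty": 0,"tz": -0.146,"ax": 0,"ay": -0.5,"az": 0},
  {"grip": 0.3,"tx": 0.01,"ty": 0,"tz": -0.146,"ax": 0,"ay": -0.5,"az": 0},
  {"grip": 0.3,"tx": 0.01,"ty": 0,"tz": -0.146,"ax": 0,"ay": -0.5,"az": 0},
  {"grip": 0.3,"tx": 0.01,"ty": 0,"tz": -0.146,"ax": 0,"ay": -0.5,"az": 0},
  {"grip": 0.3,"tx": 0.01,"ty": 0,"tz": -0.146,"ax": 0,"ay": -0.5,"az": 0},
])

```text
time: 12.73
tool_pos: [474.9, -136.2, 87.7]
tcp_rot: [180.0, 8.1, 46.8]
ft_force: [-2.4, -1.7, 0.2]
finger_gap: 8.3
```

Emit:
step_arm([
  {"grip": 0.3,"tx": 0.01,"ty": 0,"tz": -0.146,"ax": 0,"ay": -0.5,"az": 0},
  {"grip": 0.3,"tx": 0.01,"ty": 0,"tz": -0.146,"ax": 0,"ay": -0.5,"az": 0},
  {"grip": 0.3,"tx": 0.01,"ty": 0,"tz": -0.146,"ax": 0,"ay": -0.5,"az": 0},
  {"grip": 0.3,"tx": 0.01,"ty": 0,"tz": -0.146,"ax": 0,"ay": -0.5,"az": 0},
  {"grip": 0.3,"tx": 0.01,"ty": 0,"tz": -0.146,"ax": 0,"ay": -0.5,"az": 0},
  {"grip": 0.3,"tx": 0.01,"ty": 0,"tz": -0.146,"ax": 0,"ay": -0.5,"az": 0},
  {"grip": 0.3,"tx": 0.01,"ty": 0,"tz": -0.146,"ax": 0,"ay": -0.5,"az": 0},
  {"grip": 0.3,"tx": 0.01,"ty": 0,"tz": -0.146,"ax": 0,"ay": -0.5,"az": 0},
])

```text
time: 13.4
tool_pos: [476.7, -134.2, 99.0]
tcp_rot: [180.0, 12.1, 46.8]
ft_force: [-0.8, -1.3, 1.2]
finger_gap: 8.5
```

Run:
```python
from h import *
s=sense(); print(s["time"],s["tool_pos"],s["tcp_rot"],s["ft_force"],s["wrist_torque"],s["finger_gap"])
im=snapshot("scene"); save("sc12",im,(190,160,310,280),5)
im=snapshot("wrist"); save("w12",im)
```

```text
13.4 [ 476.71220286 -134.15036559   98.99334976] [179.99716598  12.0547325   46.84548744] [-0.75527632 -1.30040535  1.21052335] [-0.03092287  0.14487545  0.04236728] 8.519280203890059
```

View pics/sc12.png

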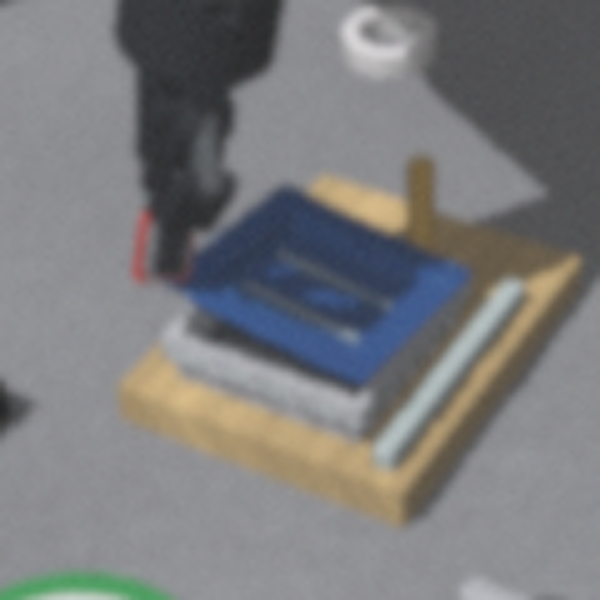

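View pics/w12.png

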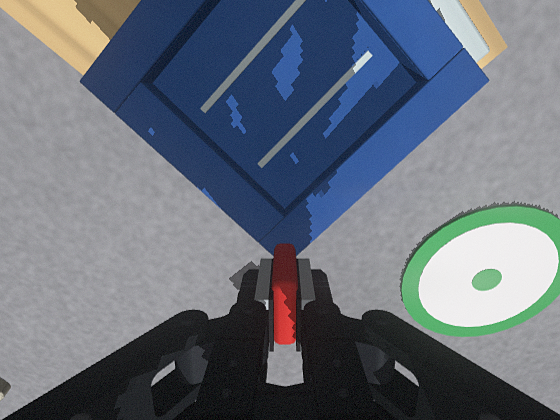

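Emit:
step_arm([
  {"grip": 0.3,"tx": -0.021,"ty": 0,"tz": -0.098,"ax": 0,"ay": 0,"az": 0},
  {"grip": 0.3,"tx": -0.021,"ty": 0,"tz": -0.098,"ax": 0,"ay": 0,"az": 0},
  {"grip": 0.3,"tx": -0.021,"ty": 0,"tz": -0.098,"ax": 0,"ay": 0,"az": 0},
  {"grip": 0.3,"tx": -0.021,"ty": 0,"tz": -0.098,"ax": 0,"ay": 0,"az": 0},
  {"grip": 0.3,"tx": -0.021,"ty": 0,"tz": -0.098,"ax": 0,"ay": 0,"az": 0},
  {"grip": 0.3,"tx": -0.021,"ty": 0,"tz": -0.098,"ax": 0,"ay": 0,"az": 0},
  {"grip": 0.3,"tx": -0.021,"ty": 0,"tz": -0.098,"ax": 0,"ay": 0,"az": 0},
  {"grip": 0.3,"tx": -0.021,"ty": 0,"tz": -0.098,"ax": 0,"ay": 0,"az": 0},
])

```text
time: 14.17
tool_pos: [476.8, -134.1, 107.0]
tcp_rot: [180.0, 12.0, 46.8]
ft_force: [0.2, -0.1, -1.1]
finger_gap: 8.5
```

Run:
```python
from h import *
s=sense(); print(s["time"],s["tool_pos"],s["tcp_rot"],s["ft_force"],s["wrist_torque"],s["finger_gap"])
im=snapshot("scene"); save("sc13",im,(190,160,310,280),5)
```

```text
14.1667 [ 476.77977266 -134.13306206  107.02795094] [179.99098898  11.98874086  46.84316154] [ 0.18893076 -0.07238855 -1.1268519 ] [ 0.02797259 -0.06677444 -0.00665879] 8.463263953772893
```

View pics/sc13.png

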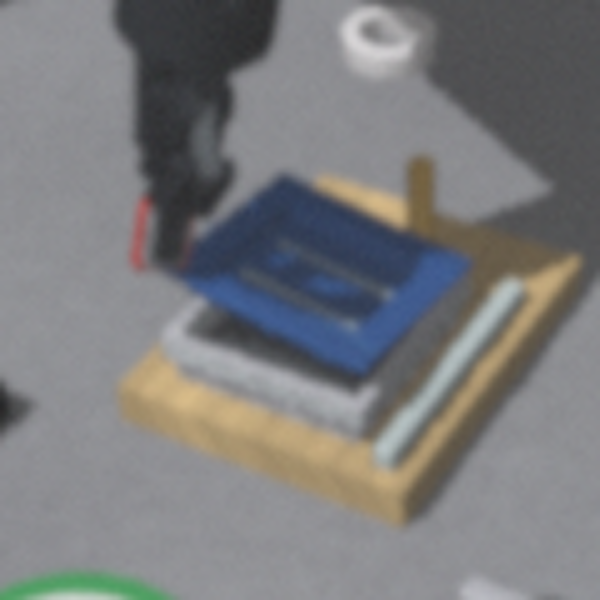

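Emit:
step_arm([
  {"grip": 0.3,"tx": -0.021,"ty": 0,"tz": -0.098,"ax": 0,"ay": 0,"az": 0},
  {"grip": 0.3,"tx": -0.021,"ty": 0,"tz": -0.098,"ax": 0,"ay": 0,"az": 0},
  {"grip": 0.3,"tx": -0.021,"ty": 0,"tz": -0.098,"ax": 0,"ay": 0,"az": 0},
  {"grip": 0.3,"tx": -0.021,"ty": 0,"tz": -0.098,"ax": 0,"ay": 0,"az": 0},
  {"grip": 0.3,"tx": -0.042,"ty": 0,"tz": -0.2,"ax": 0,"ay": 0,"az": 0},
  {"grip": 0.3,"tx": -0.042,"ty": 0,"tz": -0.2,"ax": 0,"ay": 0,"az": 0},
  {"grip": 0.3,"tx": -0.042,"ty": 0,"tz": -0.2,"ax": 0,"ay": 0,"az": 0},
  {"grip": 0.3,"tx": -0.042,"ty": 0,"tz": -0.2,"ax": 0,"ay": 0,"az": 0},
])

```text
time: 14.88
tool_pos: [476.8, -134.2, 119.4]
tcp_rot: [180.0, 12.0, 46.8]
ft_force: [-0.3, 0.1, -0.8]
finger_gap: 8.5
```

Emit:
step_arm([
  {"grip": 0.3,"tx": -0.1,"ty": 0,"tz": -0.5,"ax": 0,"ay": 0,"az": 0},
  {"grip": 0.3,"tx": -0.2,"ty": 0,"tz": -1.0,"ax": 0,"ay": 0,"az": 0},
  {"grip": 0.3,"tx": -0.2,"ty": 0,"tz": -1.0,"ax": 0,"ay": 0,"az": 0},
  {"grip": 0.3,"tx": -0.2,"ty": 0,"tz": -1.0,"ax": 0,"ay": 0,"az": 0},
  {"grip": 0.3,"tx": -0.2,"ty": 0,"tz": -1.0,"ax": 0,"ay": 0,"az": 0},
  {"grip": 0.3,"tx": -0.2,"ty": 0,"tz": -1.0,"ax": 0,"ay": 0,"az": 0},
  {"grip": 0.3,"tx": -0.2,"ty": 0,"tz": -1.0,"ax": 0,"ay": 0,"az": 0},
  {"grip": 0.3,"tx": 0,"ty": 0,"tz": 0,"ax": 0,"ay": 0,"az": 0},
])

```text
time: 15.55
tool_pos: [478.7, -133.9, 188.5]
tcp_rot: [179.8, 11.9, 46.8]
ft_force: [-0.3, -0.2, -0.7]
finger_gap: 8.3
```

Run:
```python
from h import *
s=sense(); print(s["time"],s["tool_pos"],s["tcp_rot"],s["ft_force"],s["wrist_torque"],s["finger_gap"])
im=snapshot("scene"); save("sc14",im,(170,110,320,280),4)
```

```text
15.55 [ 478.68053021 -133.92964498  188.45169275] [179.77928461  11.88762929  46.80169397] [-0.32885055 -0.20570069 -0.66012876] [ 0.01867559 -0.06624652 -0.04318597] 8.290760353667364
```

View pics/sc14.png

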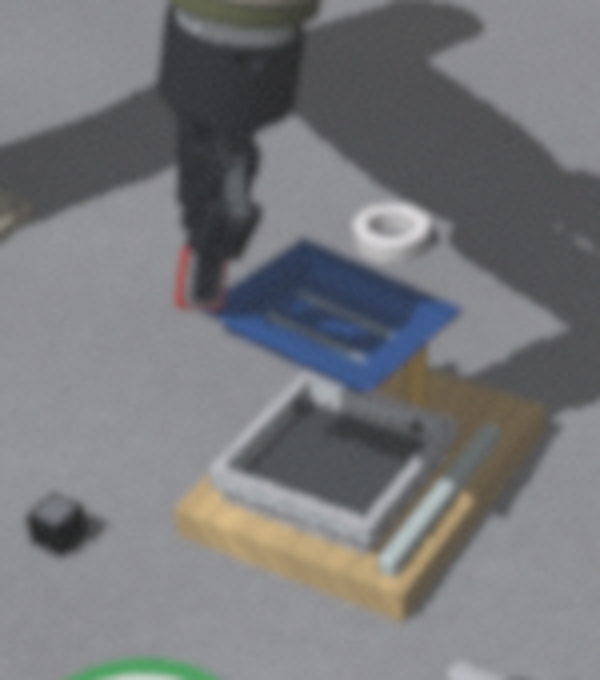

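Emit:
step_arm([
  {"grip": 0.3,"tx": 0,"ty": 0,"tz": 0,"ax": 0,"ay": 2,"az": 0},
  {"grip": 0.3,"tx": 0,"ty": 0,"tz": 0,"ax": 0,"ay": 2,"az": 0},
  {"grip": 0.3,"tx": 0,"ty": 0,"tz": 0,"ax": 0,"ay": 2,"az": 0},
  {"grip": 0.3,"tx": 0,"ty": 0,"tz": 0,"ax": 0,"ay": 2,"az": 0},
  {"grip": 0.3,"tx": 0,"ty": 0,"tz": 0,"ax": 0,"ay": 2,"az": 0},
  {"grip": 0.3,"tx": 0,"ty": 0,"tz": 0,"ax": 0,"ay": 2,"az": 0},
  {"grip": 0.3,"tx": -0.5,"ty": 0.5,"tz": -0.1,"ax": 0,"ay": 0,"az": 0},
  {"grip": 0.3,"tx": -1.0,"ty": 1.0,"tz": -0.1,"ax": 0,"ay": 0,"az": 0},
])

```text
time: 16.27
tool_pos: [477.3, -154.6, 186.8]
tcp_rot: [-179.9, 0.0, 46.9]
ft_force: [0.1, -0.2, -0.7]
finger_gap: 8.2
```

Emit:
step_arm([
  {"grip": 0.3,"tx": -1.5,"ty": 1.5,"tz": -0.1,"ax": 0,"ay": 0,"az": 0},
  {"grip": 0.3,"tx": -1.7,"ty": 1.7,"tz": -0.1,"ax": 0,"ay": 0,"az": 0},
  {"grip": 0.3,"tx": -1.7,"ty": 1.7,"tz": -0.1,"ax": 0,"ay": 0,"az": 0},
  {"grip": 0.3,"tx": -1.7,"ty": 1.7,"tz": -0.1,"ax": 0,"ay": 0,"az": 0},
  {"grip": 0.3,"tx": -1.7,"ty": 1.7,"tz": -0.1,"ax": 0,"ay": 0,"az": 0},
  {"grip": 0.3,"tx": -1.7,"ty": 1.7,"tz": -0.1,"ax": 0,"ay": 0,"az": 0},
  {"grip": 0.3,"tx": -1.7,"ty": 1.7,"tz": 0,"ax": 0,"ay": 0,"az": 0},
  {"grip": 0.3,"tx": -1.7,"ty": 1.7,"tz": 0,"ax": 0,"ay": 0,"az": 0},
])

```text
time: 16.93
tool_pos: [483.6, -345.7, 192.7]
tcp_rot: [-179.9, 0.1, 46.8]
ft_force: [1.0, 0.1, -1.0]
finger_gap: 8.4
```

Emit:
step_arm([
  {"grip": 0.3,"tx": -1.2,"ty": 1.1,"tz": 0,"ax": 0,"ay": 0,"az": 0},
  {"grip": 0.3,"tx": -0.7,"ty": 0.6,"tz": 0,"ax": 0,"ay": 0,"az": 0},
  {"grip": 0.3,"tx": -0.3,"ty": 0.3,"tz": 0,"ax": 0,"ay": 0,"az": 0},
  {"grip": 0.3,"tx": 0,"ty": 0,"tz": 0,"ax": 0,"ay": 0,"az": 0},
  {"grip": 0.3,"tx": 0,"ty": 0,"tz": 0,"ax": 0,"ay": 0,"az": 0},
  {"grip": 0.3,"tx": 0,"ty": 0,"tz": 0,"ax": 0,"ay": 0,"az": 0},
])

```text
time: 17.43
tool_pos: [483.7, -372.9, 193.2]
tcp_rot: [-180.0, -0.0, 46.9]
ft_force: [-0.3, -0.2, -1.0]
finger_gap: 8.9
```

Run:
```python
from h import *
s=sense(); print(s["time"],s["tool_pos"],s["tcp_rot"],s["qd"],s["ft_force"],s["wrist_torque"],s["finger_gap"])
im=snapshot("scene"); save("sc15",im); np.save("sc15.npy",im)
im=snapshot("top"); save("t15",im); np.save("t15.npy",im)
im=snapshot("wrist"); save("w15",im)
```

```text
17.4333 [ 483.73360398 -372.91395073  193.24421941] [-1.79971169e+02 -5.13109576e-03  4.68906039e+01] [ 0.17934271 -0.2758767  -0.01657518 -0.0253038  -0.06208247 -0.1209701 ] [-0.32844116 -0.21757638 -0.97540968] [-0.04136852  0.08806639  0.07932613] 8.911656745078735
```

View pics/sc15.png

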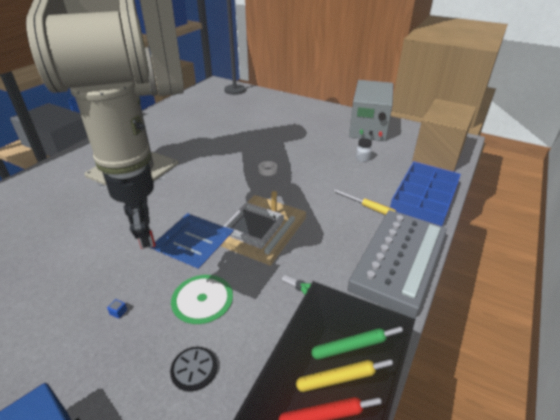

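View pics/t15.png

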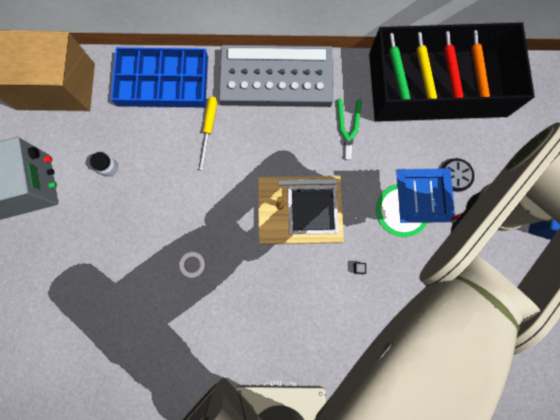

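View pics/w15.png

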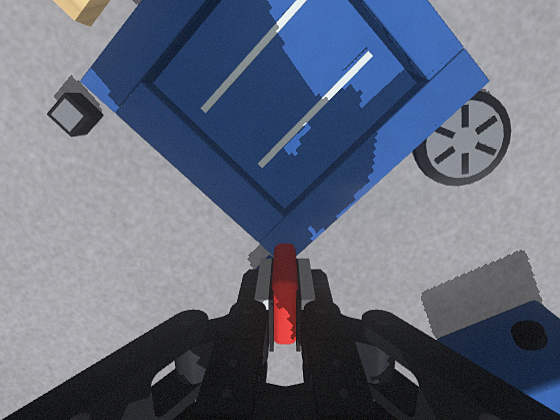

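Run:
```python
from h import *
t=np.load("t15.npy").astype(int); s=np.load("sc15.npy").astype(int); K=cam("top");KS=cam("scene"); st=sense()
z=st["tool_pos"][2]-10.5+3
tcp=st["tool_pos"]; y=np.radians(st["tcp_rot"][2]); print("by arm",tcp[:2]+85*np.array([np.cos(y),np.sin(y)]),z)
def rect(im,box,KP):
    x0,y0,x1,y1=box; b=im[y0:y1,x0:x1]; m=((b[...,2]-b[...,0])>40).astype(np.uint8); m=cv2.morphologyEx(m,cv2.MORPH_CLOSE,np.ones((9,9),np.uint8))
    c=max(cv2.findContours(m,cv2.RETR_EXTERNAL,cv2.CHAIN_APPROX_NONE)[0],key=cv2.contourArea)+np.array([x0,y0])
    q=np.array([onz(KP,p[0],z)[:2] for p in c],np.float32); return cv2.minAreaRect(q)
print(rect(t,(390,160,462,228),K)); print(rect(s,(153,205,240,275),KS))
# pin
save("t15c",t.astype(np.uint8),(250,165,350,255),6); save("s15c",s.astype(np.uint8),(215,180,315,270),6)
```

```text
by arm [ 541.87808589 -311.05740668] 185.99771902004585
((537.5861206054688, -302.29052734375), (130.88531494140625, 136.86322021484375), 1.5262329578399658)
((542.7386474609375, -315.23095703125), (123.07637023925781, 123.83468627929688), 2.6570732593536377)
```

View pics/t15c.png

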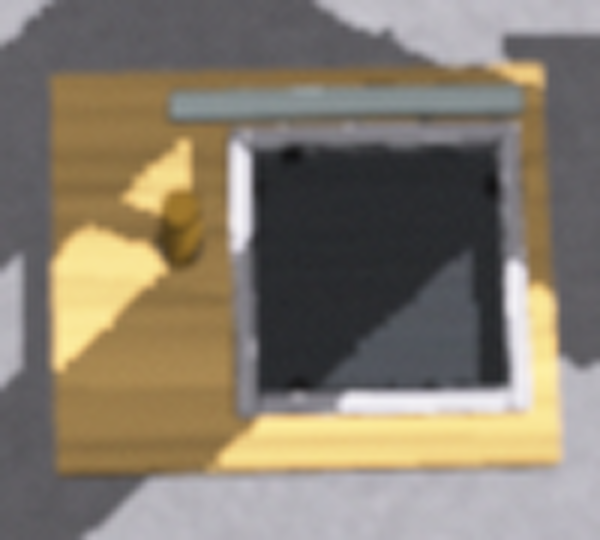

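View pics/s15c.png

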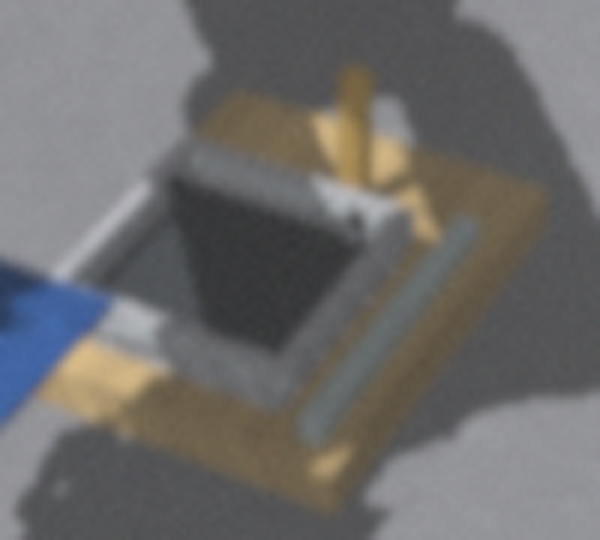

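Emit:
step_arm([
  {"grip": 0.3,"tx": 0,"ty": 0,"tz": 0,"ax": 0,"ay": 0,"az": 0},
  {"grip": 0.3,"tx": 0,"ty": 0,"tz": 0,"ax": 0,"ay": 0,"az": 0},
  {"grip": 0.3,"tx": 0,"ty": 0,"tz": 0,"ax": 0,"ay": 0,"az": 0},
  {"grip": 0.3,"tx": 0,"ty": 0,"tz": 0,"ax": 0,"ay": 0,"az": 0},
  {"grip": 0.3,"tx": 0,"ty": 0,"tz": 0,"ax": 0,"ay": 0,"az": 0},
  {"grip": 0.3,"tx": 0,"ty": 0,"tz": 0,"ax": 0,"ay": 0,"az": 0},
])

```text
time: 18.08
tool_pos: [483.6, -373.9, 193.4]
tcp_rot: [180.0, -0.0, 46.8]
ft_force: [0.2, -0.5, -1.2]
finger_gap: 8.3
```

Run:
```python
from h import *
K=cam("top"); st=sense(); print(st["time"],st["tool_pos"],st["tcp_rot"],st["finger_gap"],st["ft_force"])
t=np.load("t15.npy"); save("t15d",t,(385,155,470,235),7)
b=t.astype(int)[155:235,385:470]; m=((b[...,2]-b[...,0])>40).astype(np.uint8); n,l,s,c=cv2.connectedComponentsWithStats(m); print([list(x) for x in s if x[4]>200])
print(onz(K,(425,195.5),186))
```

```text
18.0833 [ 483.56228176 -373.91784383  193.35655314] [ 1.79999619e+02 -7.19879060e-04  4.68402678e+01] 8.33177410940336 [ 0.18979622 -0.5360825  -1.15379821]
[[np.int32(0), np.int32(0), np.int32(85), np.int32(80), np.int32(3719)], [np.int32(0), np.int32(13), np.int32(70), np.int32(67), np.int32(3081)]]
[ 541.14356601 -309.07257698  186.        ]
```

View pics/t15d.png

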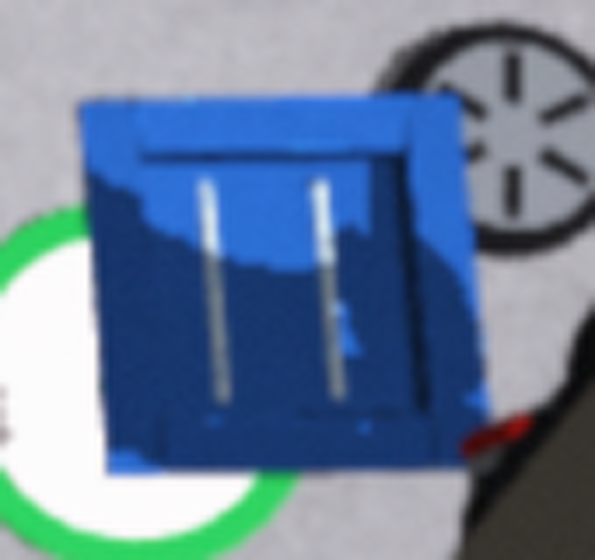

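```bash
python3 -c "
from bench import *
print(hand_in()); print(sense()['time'])"
```

```text
the job is handed in; nothing more can be done
None
the job is handed in; nothing more can be done
```

The job is done and handed in at about 18 s: the pin is in the bore, and the arm is holding the blue tray level over the mat. The hand-in gave no verdict.

- **Pin:** It went into the bore until the force rose to about 5 N upward, at the same tool height as when its foot stood on the bench. I then opened the fingers and backed off. The last pictures show it upright in the bore.
- **Tray:** I gripped the red grip at 110 N and turned the near corner up 12° about the far corner at 0.5° per step. I then raised it at about 1 mm per step. The wrist showed only about 1 N, and the pictures show the steel trays still lying on the board.
- **Final pose:** The tray is level by the tool angles. By the arm's own reading its middle is at about (541.7, −311.9) mm, against a measured mat centre of about (541, −312.7) mm. The rim is about 18 cm above the bench, the pan underside about 17 cm.
- **Checks that disagreed:** One automatic rectangle fit of the tray in the top view was off by about 8 mm because it merged other pixels. Reading the corners by hand in that picture gave about (541, −310) mm, close to the mat as seen by that camera. The wrist calibration also shifts by up to about 3 mm between reads, so I centred both grasps on image columns instead.

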